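Rebuild the oil strainer stack and lock its clamp cap

TASK

Put the soap oil strainer back together on its upright post: first the perforated support plate, hub up, then the plain spacer sleeve, then the eight-sided clamp cap, floor down. Feel for the direction in which the cap's slot passes over the post's T-shaped head, then press the stack down against its spring and turn the cap so that it stays locked under the head when you let go. Work gently, so that the strainer is never pressed or knocked hard, and leave everything else on the bench where it is.

Things in the scene. Friction and masses are not known exactly. Their poses are not given: they have to be found in the camera images.
- strainer: strainer bolted to the bench: grey round foot 112 mm across, 16 mm high, with an upright post on its axis and a sprung seat ring round the post. Origin at the centre of its underside on the bench, z up. More than 40 N from a layer, the cap or a finger on any part of it damages it.
- head (a point): centre of the post's top, 92 mm above the bench; axes as the strainer's, NOT the bar's. Round post 26 mm thick up to z = 64 mm, coned to 18 mm at 70, then an 8 mm neck; on top a T-head: a level bar 24 mm long, 8 mm wide, z = 84 to 92 mm. The bar lies anywhere up to 45 degrees either side of the strainer's x axis, to be found by feel or sight; it holds stiffly (1.5 N m).
- seat_top (a point): centre of the top of the seat ring (64 mm across, round the post), 30 mm above the bench when free (this point does not sink with it). The ring sinks at most 8 mm, to a hard stop; 8 N starts it, each mm adds 1 N. Less the stack's weight (about 4 N), the cap needs some 8 N to go 4 mm down, 10 N for 6 mm.
- support: perforated support plate, steel, 150 g: disc 70 mm across, 5 mm thick, with a hub 40 mm across rising to 22 mm above its underside; bore 29 mm right through. Origin at the centre of its underside, z up. Lies on the bench hub up. Its underside belongs on the seat ring (30 mm above the bench, 26 mm once the cap is locked).
- spacer: plain aluminium sleeve, about 100 g: 42 mm across, bore 29 mm, 30 mm tall, both ends alike. Origin at the centre of its lower end, z up along its axis. Stands on the bench. It belongs on the support plate's hub, lower end 52 mm above the bench (48 mm once the cap is locked).
- cap: clamp cap, steel, about 160 g: eight-sided cup, 52 mm across flats, 28 mm tall, open at the top, floor 6 mm thick. Origin at the centre of its underside, z up. Through slot in the floor, 28 mm long along the cap's x axis, 12 mm wide. Pairs of flats face its x and y axes and the diagonals between. Stands on the bench floor down.
- slot (a point): centre of the slot, at the cap's underside; x along the slot. Turned within about 8 degrees of the bar it passes; else the cap rests on the bar, underside 92 mm above the bench. Once through it drops to 82 mm, on to the spacer. Pressed to 77 mm or so it can be turned either way; turned 45 to 90 degrees and let go, it springs up under the bar and stays locked, underside 78 mm up.
- soap_a: bystander: olive cured soap bar, 80 x 55 x 28 mm, lying flat; origin at the middle of its underside. Leave it alone.
- soap_b: bystander: cream cured soap bar, 80 x 55 x 28 mm, lying flat; origin at the middle of its underside. Leave it alone.
- jar: bystander: small amber jar with a lid, 56 mm across, 60 mm tall; origin at the middle of its underside. Leave it alone.
- bowl: bystander: small white bowl, 84 mm across, 40 mm tall; origin at the middle of its underside. Leave it alone.
- bottle: bystander: white bottle, 60 mm across, 170 mm tall; origin at the middle of its underside. Leave it alone.
- spatula: bystander: spatula lying flat, along its x axis; origin at its underside. Leave it alone.
- brush: bystander: brush lying flat, along its x axis; origin at its underside. Leave it alone.

How it is judged:
On the way, in this order (a step that is already met when the one before it is completed fails the run):
1. the support plate sits on the seat, round the post (horizontal distance between support and strainer below 0.004 m and z of support in the frame of strainer between 0.02 and 0.0325 m and angle between support's own z axis and vertical below 0.08 rad), for 0.2 s.
2. the spacer stands on the support plate's hub, round the post (all of step 1 and horizontal distance between spacer and strainer below 0.004 m and z of spacer in the frame of strainer between 0.041 and 0.0545 m and angle between spacer's own z axis and vertical below 0.08 rad), for 0.2 s.
At the end, for the whole second after the job is handed in: Plate, spacer and cap are on the post in that order, within 4 mm of its axis, upright within 0.08 rad, at rest and let go, the cap locked and holding the spring down: undersides 21.5 to 28.5, 43.5 to 50.5 and 73.5 to 80 mm above the bench (horizontal distance between each of support, spacer, cap and strainer below 0.004 m and z of support in the frame of strainer between 0.0215 and 0.0285 m and angle between each of support, spacer, cap's own z axis and vertical below 0.08 rad and z of spacer in the frame of strainer between 0.0435 and 0.0505 m and z of cap in the frame of strainer between 0.0735 and 0.08 m and linear speed of each of support, spacer, cap below 0.01 m/s); the robot touches nothing.
It fails at once if the plate, the spacer or the cap presses or knocks on the strainer (post, head or seat) with more than 40 N (contact force between any of support, spacer, cap and strainer above 40 N).
It fails at once if the gripper presses on the strainer with more than 40 N (contact force between the fingers and strainer above 40 N).
It fails at once if a bystander is moved by more than 20 mm (distance of any of soap_a, soap_b, jar, bowl, bottle, spatula, brush from where it was at the start of the episode above 0.02 m).
It also fails if it takes over 72 s, if anything falls off the work surface, if the arm or the gripper's body presses on something with over 40 N, if the wrist force passes 120 N, or if a joint passes its speed limit or range.

ROBOT

A 6-joint arm with a two-finger parallel gripper is mounted at the origin on the work surface. World frame = base frame: x ahead of the robot, y to its left, z up, the work surface at z = 0. Lengths are in m, angles in rad, forces in N, time in s.
With the tool pointing down it reaches from about 0.275 to 1 m from the base axis. Payload 8.4 kg.
Tool frame: the origin (TCP) lies between the finger pads; the fingertips stand 11 mm ahead of it and the grasp point (between the pads) lies 8 mm behind it; z points along the fingers, y is the direction in which the jaws open and shut (so a half turn about z gives the same grasp; the last joint's range is limited). The gripper opens to 85 mm and grips with 20 to 120 N. Pads are 22 mm wide; open, the fingers measure 114 mm over their backs; the gripper's body (76 mm by 85 mm) begins 54 mm behind the grasp point. The pads swing forward as they close: fully open they stand 13 mm farther back than shut.
Start: joints at [1.105, 0.353, 1.633, -0, 1.155, -0.002], TCP at [0.28, 0.559, 0.213] pointing down, gripper open.
Joint ranges: [-2.63, 2.63], [-0.92, 2.1], [0.06, 2.66], [-1.3, 4.44], [0, 2.69], [-3.02, 3.02]. Speed limits (rad/s): [2.22, 2.22, 2.79, 3.14, 3.14, 3.14].

INTERFACE

Orientations are given as [roll, pitch, yaw] about the fixed x, y, z axes, in that order (R = Rz(yaw) Ry(pitch) Rx(roll)).
In Python, from cell import readout, eyes, workorder gives the robot as it stands.
- The arm moves only by the tool arm_command, never from a script. Its arguments are lists of equal length, an entry for each row: "jaw": the gripper's target within -1 to 1 (fully open at 1, half-way at 0, shut at -1); "offset": the shift along the tool's x, y, z as a fraction of full scale, a list of three; "delta_rot": the turn, a rotation vector about the tool's x, y, z as a fraction of full scale, a list of three. A call has 1 to 20 rows; each row is the pose to reach, as a shift and turn from the pose measured when the call began, along the tool's axes at that moment, turning the shorter way round; what a row does not reach only later rows make up. Full scale, the value 1, is 15 cm for a shift and 180 degrees for a turn. A row lasts 1/12 s, in which the tool goes at most 41.7 mm and 7.16 degrees, less where a joint would pass 70% of its speed; a pose out of reach is approached as far as the arm can. A call with a number of a shift or a turn outside -1 to 1 is refused whole. A call with a gripper value outside its range is refused whole. The fingers move at their own pace and stop on an object; the grip force is fixed at half the most. Time passes only in rows, so rows that repeat a pose let the fingers close. It gives the time, the measured TCP pose, the force and the opening at its end, in the units of the state.
- readout.read_state(): the state, without advancing time (a new reading comes with each control period).
- eyes.capture(name): name is "side" or "top" or "wrist"; returns a dict with "image" (420x560x3 uint8, blue, green, red), "fx", "fy", "cx", "cy" (pixels), "k1" (the pictures are not rectified: a ray, as slopes to the right and down, at radius r is drawn at 1 + k1 r^2 times it, then the intrinsics apply), "extrinsics" (4x4, takes a point from camera to world coordinates); the wrist camera has in their place "tool_from_camera" (4x4, takes a point from camera to tool coordinates, whose origin is the TCP and whose axes are the flange's). Camera axes: x right, y up, looking along -z (the intrinsics and any distortion apply to the point x, -y, -z); pixel columns grow to the right and rows downward; lengths in m; the calibration is good to about 2 mm. A picture is of the moment at which its call begins: read the wrist's pose just before it. There is no depth.
- workorder.finish_job(): hands the job in, once; it reports no verdict.
The state is a dict: "t": time; "joints": joint angles; "dq": joint speeds; "joint_efforts": joint torques, N m; "position": TCP position; "orientation": TCP orientation; "force": force on the tool from outside, world axes, zero at the start; "wrist_torque": the same for the moment, N m; "opening": finger opening in m.
Only numpy, scipy, OpenCV 4.12 (cv2) and the standard library are available. Lean on these libraries where they do the work, as an engineer would, in place of code of your own. Each camera call takes 0.05 s, during which the arm holds its last target. There are 200 camera calls.

## Working session

There is one attempt and no reset: what is moved stays moved. The work goes in short steps, Python scripts to look and compute and a tool call to move; the robot and the scene stay as the last step left them, time stands still between calls to the robot, and variables do not carry over. Pictures are saved under pics/ and viewed, about 8 in all and at most 12, crops included, and the job is handed in when it is done.

Besides the shell and the picture viewer there is one more tool, called after ">>>" as name(argument=value, ...) on one line, values as JSON. arm_command: Moves the arm, as the interface text tells. Its arguments: {"type":"object","properties":{"jaw":{"type":"array","items":{"type":"number"}},"offset":{"type":"array","items":{"type":"array","items":{"type":"number","minimum":-1,"maximum":1}}},"delta_rot":{"type":"array","items":{"type":"array","items":{"type":"number","minimum":-1,"maximum":1}}}},"required":["jaw","offset","delta_rot"]}

```bash
ls; mkdir -p pics; python3 - <<'E'
from cell import readout, eyes
import cv2, numpy as np
print(readout.read_state())
for n in ("top","side"):
    c=eyes.capture(n); cv2.imwrite(f"pics/{n}0.png",c["image"])
    print(n,{k:(np.round(v,4).tolist() if k!="image" else 0) for k,v in c.items()})
E
```

```text
pics
{'t': 0.0, 'joints': array([ 1.10463940e+00,  3.53660214e-01,  1.63414131e+00, -2.12102611e-05,
        1.15521583e+00, -2.40889866e-03]), 'dq': array([-0.0016101 , -0.00054816, -0.00062357,  0.00046932,  0.00140394,
        0.00076238]), 'joint_efforts': array([ 2.12960681e-04, -6.05242109e+01, -3.42064512e+01,  5.19861419e-05,
        9.31089395e-03, -5.81780640e-06]), 'position': array([0.27934516, 0.55852475, 0.21185111]), 'orientation': array([-3.14016791e+00,  1.59606633e-05,  2.67785322e+00]), 'force': array([-0.59192208, -0.67421588,  0.06179092]), 'wrist_torque': array([ 0.04071416, -0.03660886,  0.01294412]), 'opening': 0.08552243934106876}
top {'image': 0, 'fx': 429.8264, 'fy': 429.8264, 'cx': 284.0433, 'cy': 224.1925, 'k1': 0.0433, 'extrinsics': [[0.0024, 0.9916, -0.1295, 0.36], [-1.0, 0.0036, 0.0088, 0.01], [0.0092, 0.1294, 0.9915, 1.2096], [0.0, 0.0, 0.0, 1.0]]}
side {'image': 0, 'fx': 408.4224, 'fy': 408.4224, 'cx': 276.9363, 'cy': 213.6363, 'k1': -0.089, 'extrinsics': [[0.9339, 0.2787, -0.2238, 0.2428], [-0.3573, 0.7081, -0.609, -0.739], [-0.0113, 0.6488, 0.7609, 1.0194], [0.0, 0.0, 0.0, 1.0]]}
```

View pics/top0.png

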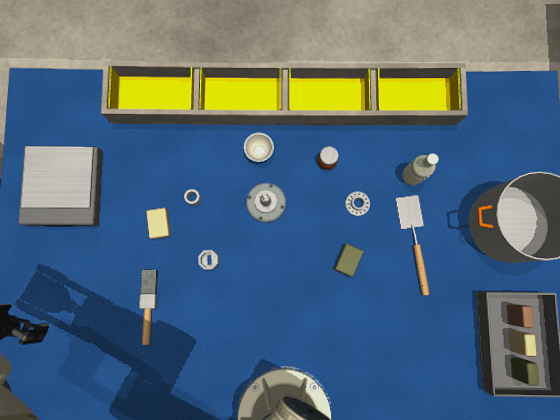

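View pics/side0.png

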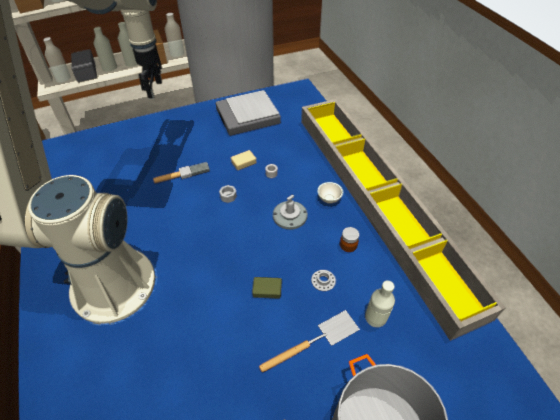

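Top view: support ring (358,203), strainer (266,202), spacer (192,197), cap (208,260) with its slot running roughly along the image columns. The side view agrees, and none of the parts is hidden. Next I'll measure them.

```bash
cat > h.py <<'E'
from cell import readout, eyes
import cv2, numpy as np
from scipy.spatial.transform import Rotation as R
def cam(n):
    s=readout.read_state(); c=eyes.capture(n)
    if n=="wrist":
        T=np.eye(4); T[:3,:3]=R.from_euler('xyz',s["orientation"]).as_matrix(); T[:3,3]=s["position"]
        c["extrinsics"]=T@np.array(c["tool_from_camera"])
    return c
def ray(c,uv):
    uv=np.atleast_2d(np.array(uv,float)); K=np.array([[c["fx"],0,c["cx"]],[0,c["fy"],c["cy"]],[0,0,1]])
    p=cv2.undistortPoints(uv.reshape(-1,1,2),K,np.array([c["k1"],0,0,0,0.]))[:,0]
    d=np.c_[p[:,0],-p[:,1],-np.ones(len(p))]@c["extrinsics"][:3,:3].T
    return c["extrinsics"][:3,3],d
def onplane(c,uv,z):
    o,d=ray(c,uv); return o+d*((z-o[2])/d[:,2])[:,None]
def proj(c,P):
    P=np.atleast_2d(P); E=c["extrinsics"]; q=(P-E[:3,3])@E[:3,:3]; x=q[:,0]/-q[:,2]; y=-q[:,1]/-q[:,2]
    f=1+c["k1"]*(x*x+y*y); return np.c_[c["fx"]*x*f+c["cx"],c["fy"]*y*f+c["cy"]]
def nonblue(im):
    h=cv2.cvtColor(im,cv2.COLOR_BGR2HSV); return ((~((h[...,0]>95)&(h[...,0]<130)&(h[...,1]>110)))*255).astype(np.uint8)
E
python3 - <<'E'
from h import *
c=cam("top"); m=nonblue(c["image"])
cs,_=cv2.findContours(m,cv2.RETR_EXTERNAL,cv2.CHAIN_APPROX_NONE)
for k in cs:
    a=cv2.contourArea(k)
    if 100<a<4000:
        r=cv2.minAreaRect(k); P=onplane(c,[r[0]],0.0)[0]
        print(np.round(r[0],1),np.round(r[1],1),round(r[2]),"a",a,"z0",np.round(P,4),"z28",np.round(onplane(c,[r[0]],.028)[0][:2],4))
im=c["image"]
A=[cv2.resize(im[v-30:v+30,u-30:u+30],(390,390),interpolation=cv2.INTER_CUBIC) for u,v in((266,200),(208,260))]
cv2.imwrite("pics/crop1.png",np.hstack(A))
s=cam("side")
m=nonblue(s["image"]);cs,_=cv2.findContours(m,cv2.RETR_EXTERNAL,cv2.CHAIN_APPROX_NONE)
for k in cs:
    a=cv2.contourArea(k)
    if 100<a<2000:
        r=cv2.minAreaRect(k); print("side",np.round(r[0],1),np.round(r[1],1),np.round(onplane(s,[r[0]],0.015)[0],4))
E
```

```text
[284.  392.5] [53. 94.] 90 a 3798.0 z0 [ 0.0625 -0.0017  0.    ] z28 [ 0.0693 -0.0015]
[ 19.5 386. ] [39. 66.] 0 a 987.0 z0 [0.0851 0.6957 0.    ] z28 [0.0915 0.6799]
[ 21.4 325.2] [51.9 35.2] 14 a 950.0 z0 [0.241  0.7056 0.    ] z28 [0.2438 0.6895]
[147.3 307.1] [17.2 76. ] 2 a 845.5 z0 [0.2871 0.3741 0.    ] z28 [0.2888 0.3656]
[208. 259.] [20. 20.] 0 a 321.0 z0 [0.4189 0.2119 0.    ] z28 [0.4175 0.2072]
[348.6 259.7] [20.6 29.2] 23 a 554.5 z0 [ 0.418  -0.1823  0.    ] z28 [ 0.4167 -0.1779]
[157.9 222.8] [30. 22.] 83 a 598.5 z0 [0.5207 0.3551 0.    ] z28 [0.517  0.3472]
[415.2 245.5] [101.5  23.7] 80 a 1098.0 z0 [ 0.4587 -0.3702  0.    ] z28 [ 0.4564 -0.3614]
[357. 203.] [24. 24.] 90 a 459.5 z0 [ 0.5797 -0.209   0.    ] z28 [ 0.5746 -0.204 ]
[192.3 196.8] [17.  14.8] 45 a 197.5 z0 [0.5958 0.2611 0.    ] z28 [0.5904 0.2553]
[265.5 202. ] [38. 39.] 90 a 1189.0 z0 [0.5816 0.0524 0.    ] z28 [0.5765 0.0514]
[420.7 168.1] [23. 42.] 49 a 725.5 z0 [ 0.6823 -0.3941  0.    ] z28 [ 0.6748 -0.3848]
[328.  157.5] [23. 20.] 90 a 360.5 z0 [ 0.7131 -0.1275  0.    ] z28 [ 0.7049 -0.1243]
[258.  146.5] [29. 30.] 90 a 678.0 z0 [0.7449 0.0754 0.    ] z28 [0.736  0.0739]
side [307.  344.4] [ 24.9 107. ] [ 0.4527 -0.3735  0.015 ]
side [380.9 303.2] [24.7 48.9] [ 0.6879 -0.3402  0.015 ]
side [266.5 287. ] [20. 29.] [ 0.4141 -0.1774  0.015 ]
side [323. 280.] [20. 24.] [ 0.5715 -0.2146  0.015 ]
side [349.2 239. ] [18.2 24.9] [ 0.7081 -0.1121  0.015 ]
side [289.5 214.5] [31.1 31.5] [0.5747 0.0466 0.015 ]
side [227.7 193.2] [17.2 16.2] [0.4154 0.211  0.015 ]
side [329.5 191.5] [24.  22.6] [0.7391 0.0918 0.015 ]
side [271.  170.5] [13. 12.] [0.5906 0.261  0.015 ]
side [180.4 173. ] [11.4 57. ] [0.2856 0.369  0.015 ]
side [243.5 159.4] [15.7 24.5] [0.5174 0.3531 0.015 ]
side [248.  111.6] [37. 60.] [0.6253 0.628  0.015 ]
```

View pics/crop1.png

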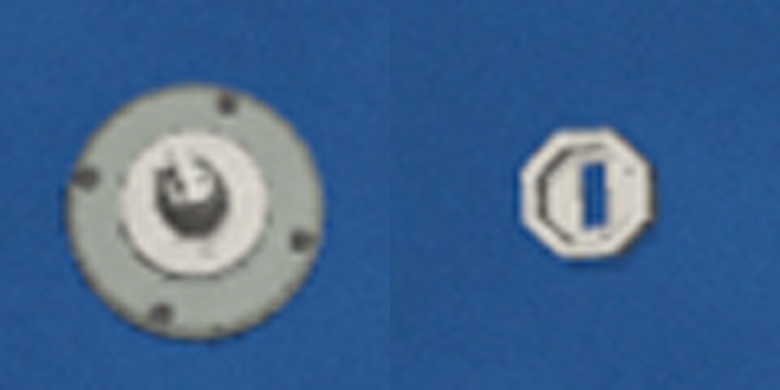

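Crop: on the strainer, the seat ring is centred near (195,205) with the bar on top and bolt holes at about 20°. On the cap, the slot runs nearly vertical in the image, which is about world x. I'll check the wrist camera geometry before moving.

```bash
cat >> h.py <<'E'
def go(x,y,z,yaw,frm=None):
    "offset / delta_rot from the measured (or given x,y,z,yaw) pose, tool kept pointing down"
    s=readout.read_state()
    if frm is None: p=s["position"]; M=R.from_euler('xyz',s["orientation"])
    else: p=np.array(frm[:3]); M=R.from_euler('xyz',[np.pi,0,frm[3]])
    o=M.inv().apply(np.array([x,y,z])-p)/.15
    d=(M.inv()*R.from_euler('xyz',[np.pi,0,yaw])).as_rotvec()/np.pi
    print("offset",np.round(o,3).tolist(),"rot",np.round(d,4).tolist(),"rows~",int(np.ceil(max(np.linalg.norm(o)*150/41.7,np.linalg.norm(d)*180/7.16))))
E
python3 - <<'E'
from h import *
c=cam("wrist"); print(np.round(c["tool_from_camera"],4).tolist(),c["fx"],c["cx"],c["cy"],c["k1"])
s=readout.read_state()
print(np.round(onplane(c,[(0,0),(559,0),(559,419),(0,419),(280,210)],0),3).tolist())
a=[*s["position"],2.678]
b=[.36,.46,.25,2.678-.5]; go(*b); 
E
```

```text
[[-0.001, 0.9453, 0.3263, 0.0834], [1.0, 0.001, 0.0005, -0.0001], [0.0001, 0.3263, -0.9453, -0.1611], [0.0, 0.0, 0.0, 1.0]] 344.3672046090745 276.2670068911405 213.87327336235543 -0.06232707841940367
[[-0.008, 0.391, 0.0], [0.244, 0.895, 0.0], [0.83, 0.785, 0.0], [0.431, -0.009, -0.0], [0.318, 0.544, 0.0]]
offset [-0.775, -0.349, -0.251] rot [-0.0002, 0.0001, 0.1591] rows~ 4
```

```bash
python3 - <<'E'
from h import *
s=readout.read_state()
W=[[*s["position"],2.678],[.37,.43,.25,2.2],[.46,.31,.25,1.8],[.5,.235,.25,1.571]]
for a,b in zip(W,W[1:]): go(*b,frm=a)
E
```

```text
offset [-0.924, -0.498, -0.252] rot [0.0, -0.0, 0.1522] rows~ 4
offset [-1.0, 0.014, 0.0] rot [0.0, -0.0, 0.1273] rows~ 4
offset [-0.548, 0.146, 0.0] rot [0.0, -0.0, 0.0729] rows~ 3
```

>>> arm_command(jaw=[1, 1, 1, 1, 1, 1], offset=[[-0.3, -0.16, -0.08], [-0.6, -0.32, -0.16], [-0.92, -0.5, -0.25], [-0.92, -0.5, -0.25], [-0.92, -0.5, -0.25], [-0.92, -0.5, -0.25]], delta_rot=[[0, 0, 0.038], [0, 0, 0.076], [0, 0, 0.114], [0, 0, 0.152], [0, 0, 0.152], [0, 0, 0.152]])

```text
t: 0.75
position: [0.3706, 0.4288, 0.2505]
orientation: [3.141, 0.0, 2.197]
force: [0.3, -0.3, -1.5]
opening: 0.0854
```

>>> arm_command(jaw=[1, 1, 1, 1, 1, 1], offset=[[-0.27, 0, 0], [-0.54, 0, 0], [-0.8, 0.01, 0], [-1, 0.015, 0], [-1, 0.015, 0], [-1, 0.015, 0]], delta_rot=[[0, 0, 0.035], [0, 0, 0.07], [0, 0, 0.105], [0, 0, 0.127], [0, 0, 0.127], [0, 0, 0.127]])

```text
t: 1.25
position: [0.4606, 0.3085, 0.25]
orientation: [-3.141, -0.0, 1.798]
force: [0.5, 0.7, -0.3]
opening: 0.0851
```

>>> arm_command(jaw=[1, 1, 1, 1, 1, 1], offset=[[-0.2, 0.05, 0], [-0.4, 0.1, 0], [-0.55, 0.146, 0], [-0.55, 0.146, 0], [-0.55, 0.146, 0], [-0.55, 0.146, 0]], delta_rot=[[0, 0, 0.035], [0, 0, 0.073], [0, 0, 0.073], [0, 0, 0.073], [0, 0, 0.073], [0, 0, 0.073]])

```text
t: 1.75
position: [0.4998, 0.2346, 0.2498]
orientation: [-3.141, -0.001, 1.571]
force: [-0.6, 0.1, -0.2]
opening: 0.0856
```

```bash
python3 - <<'E'
from h import *
s=readout.read_state(); print(s["t"],s["position"],s["orientation"])
c=cam("wrist"); cv2.imwrite("pics/w1.png",c["image"])
m=nonblue(c["image"]);cs,_=cv2.findContours(m,cv2.RETR_EXTERNAL,cv2.CHAIN_APPROX_NONE)
for k in cs:
    if cv2.contourArea(k)>400: r=cv2.minAreaRect(k); print(np.round(r[0],1),np.round(r[1],1),np.round(onplane(c,[r[0]],0.015)[0],4))
go(.58,.05,.25,1.571)
E
```

```text
1.75 [0.49982605 0.23457992 0.24976108] [-3.14069612e+00 -9.46623077e-04  1.57103728e+00]
[205.6 192.1] [48.3 51.2] [0.4158 0.2094 0.015 ]
[357.2 150.8] [42.4 40.3] [0.5933 0.2586 0.015 ]
[293.3  62.1] [58.2 79.7] [0.5185 0.3533 0.015 ]
[87.5 46. ] [ 44. 175.] [0.2973 0.3728 0.015 ]
[279.5 209.5] [419. 559.] [0.504  0.1875 0.015 ]
offset [-1.231, 0.534, -0.003] rot [-0.0003, -0.0003, 0.0001] rows~ 5
```

View pics/w1.png

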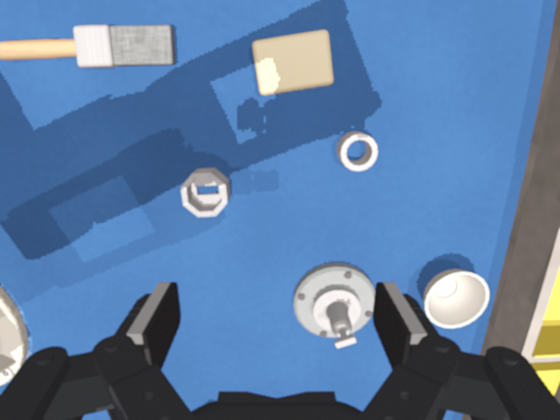

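Wrist view: spacer at (357,151), cap (206,192), strainer foot (335,300) with the bar near (345,343). The positions agree with the top and side views to within about 3 mm. Next I'll look from over the strainer.

>>> arm_command(jaw=[1, 1, 1, 1, 1], offset=[[-0.26, 0.1, 0], [-0.52, 0.2, 0], [-0.78, 0.3, 0], [-1, 0.4, 0], [-1, 0.534, 0]], delta_rot=[[0, 0, 0], [0, 0, 0], [0, 0, 0], [0, 0, 0], [0, 0, 0]])

```text
t: 2.22
position: [0.5795, 0.0811, 0.2497]
orientation: [-3.14, 0.001, 1.571]
force: [0.6, 0.6, 0.0]
opening: 0.0854
```

>>> arm_command(jaw=[1, 1, 1, 1], offset=[[-0.12, 0, 0], [-0.231, 0, 0], [-0.231, 0, 0], [-0.231, 0, 0]], delta_rot=[[0, 0, 0], [0, 0, 0], [0, 0, 0], [0, 0, 0]])

```text
t: 2.55
position: [0.5794, 0.0473, 0.2496]
orientation: [-3.14, 0.0, 1.571]
force: [0.7, 0.4, 0.2]
opening: 0.0854
```

```bash
python3 - <<'E'
from h import *
s=readout.read_state(); print(s["t"],s["position"],s["orientation"])
c=cam("wrist"); im=c["image"]
u=proj(c,[.58,.0515,.05])[0].astype(int); print(u, proj(c,[[.58,.0515,0],[.58,.0515,.092]]))
x0,y0=u-110; 
print(x0,y0); cv2.imwrite("pics/w2full.png",im)
cv2.imwrite("pics/w2.png",cv2.resize(im[max(y0,0):y0+200,x0:x0+220],None,fx=3,fy=3,interpolation=cv2.INTER_CUBIC))
E
```

```text
2.55 [0.57938065 0.04733112 0.24961247] [-3.13979685e+00  4.90762479e-04  1.57138200e+00]
[276 173] [[276.71791879 164.92224664]
 [276.63586405 183.50965147]]
166 63
```

View pics/w2.png

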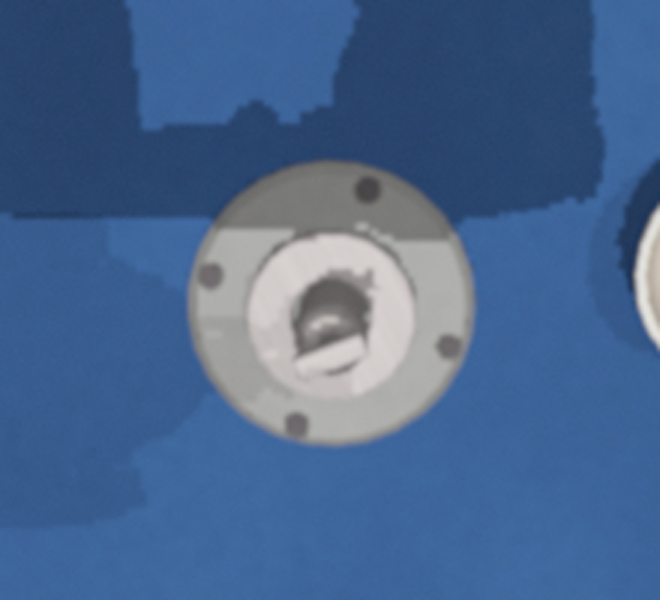

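The crop shows the bar's top face with corners at about (295,355), (362,333), (367,357) and (303,377), so the bar lies about 18° anticlockwise from world x. Seat ring and foot are concentric. I'll measure them by code.

```bash
python3 - <<'E'
from h import *
s=readout.read_state(); c=cam("wrist"); im=c["image"]
m=nonblue(im); cs,_=cv2.findContours(m,cv2.RETR_EXTERNAL,cv2.CHAIN_APPROX_NONE)
k=[k for k in cs if cv2.pointPolygonTest(k,(276,165),False)>0][0]
P=onplane(c,k[:,0],.016)[:,:2].astype(np.float32); 
A=np.c_[2*P,np.ones(len(P))]; q=np.linalg.lstsq(A,(P**2).sum(1),rcond=None)[0]; print("foot z16 circle",q[:2],np.sqrt(q[2]+q[0]**2+q[1]**2))
# seat ring outer edge / bar: bright
h=cv2.cvtColor(im,cv2.COLOR_BGR2GRAY); print("bar centre",onplane(c,[(166+331.7/3,63+355.5/3)],.092)[0])
cor=np.array([(295,355),(362,333),(367,357),(303,377)])/3+[166,63]; B=onplane(c,cor,.092)[:,:2]
print(B,[np.linalg.norm(B[i]-B[(i+1)%4]) for i in range(4)],np.degrees(np.arctan2(*(B[1]-B[0]+B[2]-B[3])[::-1])))
hol=onplane(c,np.array([(367,190),(210,275),(448,347),(297,425)])/3+[166,63],.016); print("holes mean",hol.mean(0))
go(.578,-.100,.25,1.571)
E
```

```text
foot z16 circle [0.57913082 0.05373456] 0.05567828942851973
bar centre [0.57992292 0.05389228 0.092     ]
[[0.56831202 0.05405039]
 [0.58943968 0.06115239]
 [0.5910965  0.05341389]
 [0.57078266 0.04686276]] [np.float64(0.02228937551929961), np.float64(0.00791387643823836), np.float64(0.021344066915661295), np.float64(0.007600405566103482)] 18.234739082019104
holes mean [0.57937566 0.05284019 0.016     ]
offset [-0.986, -0.011, -0.001] rot [-0.0005, 0.0002, 0.0004] rows~ 4
```

>>> arm_command(jaw=[1, 1, 1, 1], offset=[[-0.27, 0, 0], [-0.54, 0, 0], [-0.81, 0, 0], [-1, 0, 0]], delta_rot=[[0, 0, 0], [0, 0, 0], [0, 0, 0], [0, 0, 0]])

```text
t: 2.98
position: [0.5797, -0.1032, 0.25]
orientation: [-3.14, 0.001, 1.574]
force: [0.3, -0.3, 0.0]
opening: 0.0853
```

>>> arm_command(jaw=[0.5, 0.5, 0.5, 0.5, 0.5], offset=[[-0.25, 0, 0], [-0.5, 0, 0], [-0.7, 0, 0], [-0.7, 0, 0], [-0.7, 0, 0]], delta_rot=[[0, 0, 0], [0, 0, 0], [0, 0, 0], [0, 0, 0], [0, 0, 0]])

```text
t: 3.4
position: [0.5802, -0.2082, 0.2499]
orientation: [-3.14, 0.001, 1.573]
force: [-0.3, 1.2, -0.7]
opening: 0.0644
```

```bash
cat >> h.py <<'E'
def circ(P):
    A=np.c_[2*P,np.ones(len(P))]; q=np.linalg.lstsq(A,(P**2).sum(1),rcond=None)[0]; return q[:2],np.sqrt(q[2]+q[0]**2+q[1]**2)
def blob(c,P):
    "outer contour of the non-blue blob at world point P, and its hole contours"
    m=nonblue(c["image"]); cs,hi=cv2.findContours(m,cv2.RETR_CCOMP,cv2.CHAIN_APPROX_NONE); u=proj(c,P)[0]
    i=max((i for i in range(len(cs)) if hi[0][i][3]<0 and cv2.contourArea(cs[i])>200),key=lambda i:cv2.pointPolygonTest(cs[i],tuple(map(float,u)),True))
    return cs[i][:,0],[cs[j][:,0] for j in range(len(cs)) if hi[0][j][3]==i]
E
python3 - <<'E'
from h import *
s=readout.read_state(); print(s["t"],s["position"],s["opening"]); c=cam("wrist")
k,hs=blob(c,[.578,-.209,0]); 
print("disc z5",circ(onplane(c,k,.005)[:,:2]),"z0",circ(onplane(c,k,0)[:,:2]))
for h in hs:
    if len(h)>30: print("bore z0",circ(onplane(c,h,0)[:,:2]),"z22",circ(onplane(c,h,.022)[:,:2]))
cv2.imwrite("pics/w3.png",c["image"])
E
```

```text
3.4 [ 0.58018752 -0.20823709  0.24992741] 0.06444055945889261
disc z5 (array([ 0.57737131, -0.20824476]), np.float64(0.035442044144939996)) z0 (array([ 0.57732746, -0.20927802]), np.float64(0.03587852216115059))
bore z0 (array([ 0.57730939, -0.21088798]), np.float64(0.012844723216317737)) z22 (array([ 0.57750332, -0.20625544]), np.float64(0.012157171682152721))
```

>>> arm_command(jaw=[0.45, 0.45, 0.45, 0.45, 0.45, 0.45], offset=[[0, -0.019, 0.27], [-0.002, -0.019, 0.54], [-0.002, -0.019, 0.8], [-0.002, -0.019, 1], [-0.002, -0.019, 1], [-0.002, -0.019, 1]], delta_rot=[[0, 0, 0], [0, 0, 0.0005], [0, 0, 0.0006], [0, 0, 0.0006], [0, 0, 0.0006], [0, 0, 0.0006]])

```text
t: 3.95
position: [0.5765, -0.2054, 0.0992]
orientation: [-3.137, -0.001, 1.574]
force: [-0.5, -0.1, 0.5]
opening: 0.062
```

```bash
python3 - <<'E'
from h import *
s=readout.read_state(); print(s["t"],s["position"],s["opening"]); c=cam("wrist")
k,hs=blob(c,[.578,-.209,0]); 
print("disc z5",circ(onplane(c,k,.005)[:,:2]),len(k))
cv2.imwrite("pics/w4.png",c["image"])
go(.5773,-.2085,.018,1.571)
E
```

```text
3.95 [ 0.57650234 -0.20538058  0.09916053] 0.06199319468318656
disc z5 (array([ 0.57743593, -0.20806231]), np.float64(0.035156960191014976)) 249
offset [-0.015, -0.004, 0.554] rot [-0.0003, 0.0, 0.0009] rows~ 2
```

View pics/w4.png

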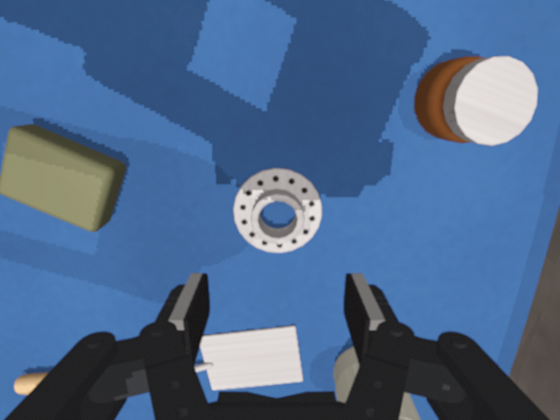

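The view shows the plate (278,210) midway between the fingers, with nothing in the way of the descent. Descending and gripping.

>>> arm_command(jaw=[0.4, 0.4, 0.4, 0.4, 0.4, 0.4], offset=[[-0.015, 0.004, 0.18], [-0.018, 0.005, 0.36], [-0.02, 0.005, 0.48], [-0.02, 0.005, 0.54], [-0.02, 0.005, 0.54], [-0.02, 0.005, 0.54]], delta_rot=[[-0.001, 0, 0.001], [-0.001, 0, 0.001], [-0.001, 0, 0.001], [-0.001, 0, 0.001], [-0.001, 0, 0.001], [-0.001, 0, 0.001]])

```text
t: 4.5
position: [0.5801, -0.2094, 0.0219]
orientation: [3.137, 0.001, 1.571]
force: [0.2, -0.1, -0.5]
opening: 0.0596
```

>>> arm_command(jaw=[-0.3, -0.3, -0.3, -0.3, -0.3, -0.3, -0.3, -0.3, -0.3], offset=[[0, 0, 0], [0, 0, 0], [0, 0, 0], [0, 0, 0], [0, 0, 0], [0, 0, 0], [0, 0, 0], [0, 0, 0], [0, 0, 0]], delta_rot=[[0, 0, 0], [0, 0, 0], [0, 0, 0], [0, 0, 0], [0, 0, 0], [0, 0, 0], [0, 0, 0], [0, 0, 0], [0, 0, 0]])

```text
t: 5.25
position: [0.58, -0.2094, 0.0218]
orientation: [3.137, 0.001, 1.571]
force: [1.2, -0.1, -0.1]
opening: 0.0302
```

```bash
python3 - <<'E'
from h import *
s=readout.read_state(); print(s["t"],s["position"],s["orientation"],s["opening"],s["force"])
go(.5793,-.06,.17,1.571)
E
```

```text
5.25 [ 0.57996578 -0.20940938  0.02178103] [3.13735204e+00 7.84119306e-04 1.57090021e+00] 0.030154045038157978 [ 1.20041575 -0.12577552 -0.12265193]
offset [0.995, -0.0, -0.989] rot [0.0013, 0.0002, -0.0] rows~ 6
```

```bash
python3 - <<'E'
from h import *
c=cam("wrist"); cv2.imwrite("pics/w5.png",c["image"])
s=cam("side"); u=proj(s,[.578,-.209,.03])[0].astype(int); print(u)
a=cv2.resize(s["image"][u[1]-40:u[1]+40,u[0]-50:u[0]+50],None,fx=4,fy=4,interpolation=cv2.INTER_CUBIC)
b=cv2.resize(c["image"],(427,320)); cv2.imwrite("pics/w5b.png",np.hstack([a,b])[:, :800])
E
```

```text
[324 274]
```

View pics/w5b.png

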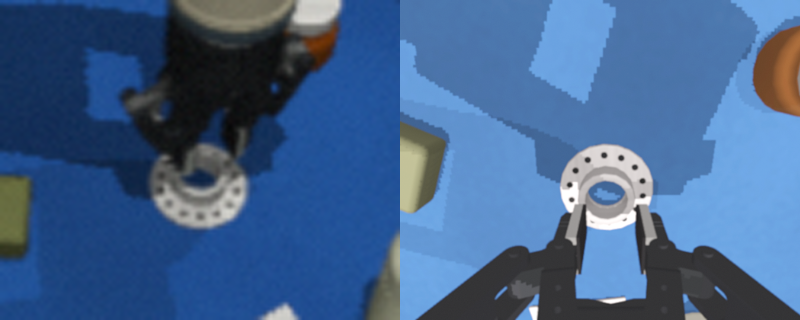

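The fingers (tips near (580,208) and (645,208) in the right half) closed to 30 mm above the hub without holding it. The plate hasn't moved. I'll overlay the expected tip positions to find the real fingertip depth.

```bash
python3 - <<'E'
from h import *
s=readout.read_state(); c=cam("wrist"); im=c["image"].copy()
M=R.from_euler('xyz',s["orientation"])
k,hs=blob(c,[.578,-.209,0])
for z,col in((-.019,(0,255,255)),(-.008,(0,255,0)),(.0,(255,0,255)),(.011,(0,0,255))):
  for y in(-.015,.015):
    for x in (-.011,.011):
      p=proj(c,s["position"]+M.apply([x,y,z]))[0]; cv2.circle(im,tuple(np.round(p*16).astype(int).tolist()),16,col,-1,shift=4)
for z in (0,.022):
  p=proj(c,[.5773,-.2083,z])[0]; cv2.drawMarker(im,tuple(np.round(p).astype(int).tolist()),(255,255,0),0,6)
cv2.imwrite("pics/w6.png",cv2.resize(im[170:370,170:380],None,fx=3,fy=3,interpolation=cv2.INTER_CUBIC))
E
```

```text
(no output)
```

View pics/w6.png

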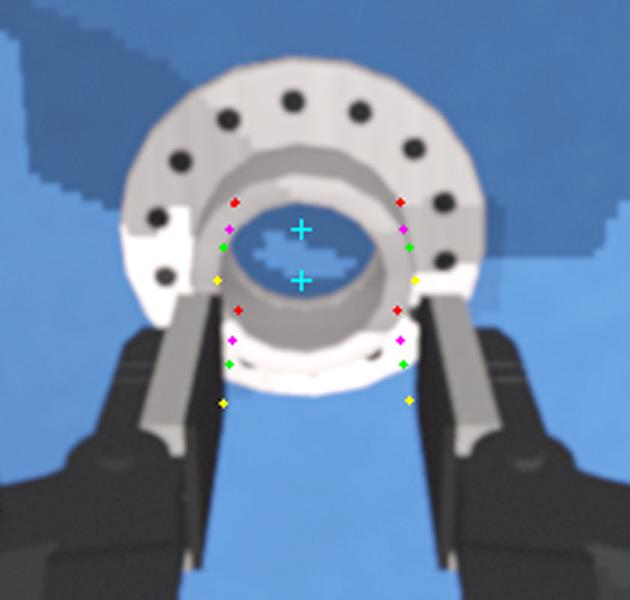

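The fingertips show up around 17 mm behind the TCP in this view rather than 11 mm ahead, so they were above the hub. I'll open again and feel downward in small steps.

>>> arm_command(jaw=[0.2, 0.2, 0.2, 0.2, 0.2], offset=[[0, 0, 0], [0, 0, 0], [0.007, -0.017, 0], [0.007, -0.017, 0.04], [0.007, -0.017, 0.04]], delta_rot=[[0, 0, 0], [0.001, 0, 0], [0.001, 0, 0], [0.001, 0, 0], [0.001, 0, 0]])

```text
t: 5.82
position: [0.5767, -0.2081, 0.0148]
orientation: [3.142, 0.0, 1.571]
force: [-1.1, 0.0, 0.3]
opening: 0.0507
```

>>> arm_command(jaw=[0.2, 0.2, 0.2], offset=[[0, 0, 0.01], [0, 0, 0.02], [0, 0, 0.02]], delta_rot=[[0, 0, 0], [0, 0, 0], [0, 0, 0]])

```text
t: 6.07
position: [0.5765, -0.208, 0.0113]
orientation: [-3.141, 0.0, 1.571]
force: [-0.5, -0.5, -0.4]
opening: 0.0513
```

>>> arm_command(jaw=[0.2, 0.2, 0.2], offset=[[0, 0, 0.015], [0, 0, 0.03], [0, 0, 0.03]], delta_rot=[[0, 0, 0], [0, 0, 0], [0, 0, 0]])

```text
t: 6.32
position: [0.5762, -0.2079, 0.0063]
orientation: [-3.14, -0.0, 1.571]
force: [-0.3, -0.3, -0.8]
opening: 0.0514
```

>>> arm_command(jaw=[0.2, 0.2, 0.2], offset=[[0, 0, 0.015], [0, 0, 0.03], [0, 0, 0.03]], delta_rot=[[0, 0, 0], [0, 0, 0], [0, 0, 0]])

```text
t: 6.57
position: [0.5758, -0.2078, 0.0013]
orientation: [-3.14, -0.0, 1.571]
force: [0.1, 0.1, -0.2]
opening: 0.0508
```

>>> arm_command(jaw=[0.2, 0.2, 0.2], offset=[[0, 0.01, 0.015], [0, 0.01, 0.027], [0, 0.01, 0.027]], delta_rot=[[0, 0, 0], [0, 0, 0], [0, 0, 0]])

```text
t: 6.82
position: [0.5772, -0.2077, -0.0032]
orientation: [-3.139, -0.0, 1.571]
force: [-0.1, 0.2, 0.2]
opening: 0.0513
```

>>> arm_command(jaw=[0.2, 0.2, 0.2], offset=[[0, 0, 0.015], [0, 0, 0.027], [0, 0, 0.027]], delta_rot=[[0, 0, 0], [0, 0, 0], [0, 0, 0]])

```text
t: 7.07
position: [0.5769, -0.2076, -0.0077]
orientation: [-3.139, -0.001, 1.571]
force: [0.0, 0.5, -0.1]
opening: 0.0509
```

```bash
python3 - <<'E'
from h import *
s=readout.read_state(); c=cam("wrist"); im=c["image"].copy()
print(s["position"],s["orientation"],s["force"])
M=R.from_euler('xyz',s["orientation"])
for z in (0,.022):
  p=proj(c,[.5773,-.2083,z])[0]; cv2.drawMarker(im,tuple(np.round(p).astype(int).tolist()),(255,255,0),0,6)
a=cv2.resize(im[170:370,170:380],None,fx=2,fy=2,interpolation=cv2.INTER_CUBIC)
t=cam("side"); u=proj(t,[.578,-.209,.03])[0].astype(int)
b=cv2.resize(t["image"][u[1]-50:u[1]+50,u[0]-48:u[0]+47],(380,400),interpolation=cv2.INTER_CUBIC)
cv2.imwrite("pics/w7.png",np.hstack([a,b]))
E
```

```text
[ 0.57690327 -0.20757893 -0.00766123] [-3.13871717e+00 -6.49232308e-04  1.57100186e+00] [ 0.03652859  0.45146533 -0.08813667]
```

View pics/w7.png

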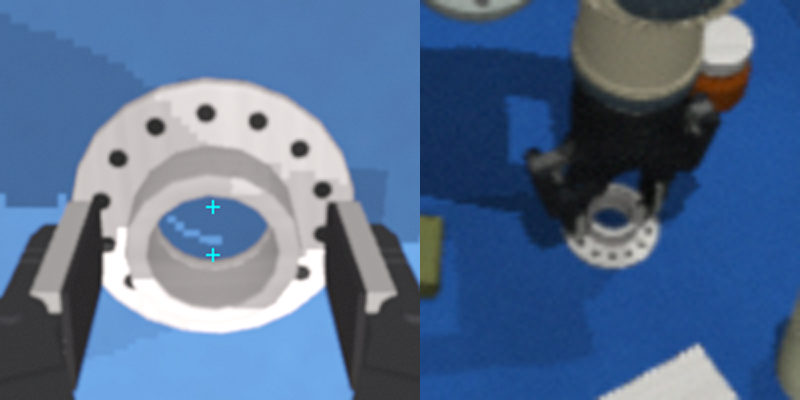

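The view shows the pads straddling the hub, but with their tips only about level with the hub's top edge. No contact force yet, so I'll lower about 10 mm more in felt steps and then grip.

>>> arm_command(jaw=[0.2, 0.2, 0.2], offset=[[-0.003, 0.002, 0.015], [-0.004, 0.003, 0.03], [-0.004, 0.003, 0.03]], delta_rot=[[-0.001, 0, 0], [-0.001, 0, 0], [-0.001, 0, 0]])

```text
t: 7.42
position: [0.5773, -0.2082, -0.0123]
orientation: [3.141, -0.001, 1.571]
force: [0.1, -0.5, -0.6]
opening: 0.0512
```

>>> arm_command(jaw=[0.2, 0.2, 0.2], offset=[[0, 0, 0.012], [0, 0, 0.022], [0, 0, 0.022]], delta_rot=[[0, 0, 0], [0, 0, 0], [0, 0, 0]])

```text
t: 7.67
position: [0.577, -0.2081, -0.016]
orientation: [-3.141, -0.001, 1.571]
force: [-0.7, -0.1, 0.7]
opening: 0.0513
```

>>> arm_command(jaw=[-0.3, -0.3, -0.3, -0.3, -0.3, -0.3], offset=[[0, 0, 0], [0, 0, 0], [0, 0, 0], [0, 0, 0], [0, 0, 0], [0, 0, 0]], delta_rot=[[0, 0, 0], [0, 0, 0], [0, 0, 0], [0, 0, 0], [0, 0, 0], [0, 0, 0]])

```text
t: 8.17
position: [0.5772, -0.2083, -0.0148]
orientation: [3.142, -0.001, 1.571]
force: [-3.9, 0.7, 12.6]
opening: 0.0382
```

Held: the opening stopped at about 38 mm, and the tips sit on the disc at 5 mm, so at this opening the real fingertips are about 20 mm *behind* the reported TCP. Lifting.

>>> arm_command(jaw=[-0.3, -0.3, -0.3, -0.3, -0.3, -0.3, -0.3, -0.3], offset=[[0, 0, -0.03], [0, 0, -0.15], [0, 0, -0.35], [0, 0, -0.6], [0, 0, -0.85], [0, 0, -1], [0, 0, -1], [0, 0, -1]], delta_rot=[[0, 0, 0], [0, 0, 0], [0, 0, 0], [0, 0, 0], [0, 0, 0], [0, 0, 0], [0, 0, 0], [0, 0, 0]])

```text
t: 8.83
position: [0.578, -0.2087, 0.1367]
orientation: [3.139, 0.0, 1.571]
force: [-0.2, 0.6, -1.7]
opening: 0.0381
```

```bash
python3 - <<'E'
from h import *
s=readout.read_state(); c=cam("wrist"); print(s["position"],s["orientation"],s["force"],s["opening"])
k,hs=blob(c,s["position"]+[0,0,.015])
z=s["position"][2]+.0148
for d in (0,.005): print(z+d,circ(onplane(c,k,z+d)[:,:2]))
for h in hs:
    if len(h)>30: print("bore",circ(onplane(c,h,z)[:,:2]),circ(onplane(c,h,z+.022)[:,:2]))
cv2.imwrite("pics/w8.png",c["image"])
go(.5794,-.08,.14,1.571)
E
```

```text
[ 0.57802511 -0.20865299  0.13672612] [3.13867968e+00 3.70941227e-04 1.57087678e+00] [-0.22800645  0.62865962 -1.68836461] 0.03806564943222014
0.15152611704571392 (array([ 0.59926151, -0.22963786]), np.float64(0.11658955327141356))
0.15652611704571393 (array([ 0.59854437, -0.22605401]), np.float64(0.11260455201399912))
bore (array([ 0.66602025, -0.27844674]), np.float64(0.005016655534393831)) (array([ 0.65282492, -0.2553374 ]), np.float64(0.004262196293189391))
bore (array([ 0.4912564 , -0.27784591]), np.float64(0.005134339148646835)) (array([ 0.50434397, -0.25482693]), np.float64(0.004362181365131015))
bore (array([ 0.57980483, -0.2656983 ]), np.float64(0.025376883081437193)) (array([ 0.57957552, -0.24450621]), np.float64(0.021560431299390503))
bore (array([ 0.57850621, -0.21422535]), np.float64(0.010310594342386141)) (array([ 0.5784722 , -0.20077432]), np.float64(0.008759974984382893))
offset [0.855, 0.017, -0.032] rot [0.0, -0.0002, -0.0] rows~ 4
```

>>> arm_command(jaw=[-0.3, -0.3, -0.3, -0.3, -0.3, -0.3], offset=[[0.15, 0, 0], [0.4, 0, 0], [0.65, 0, 0], [0.9, 0.005, 0], [1, 0.01, 0], [1, 0.01, 0]], delta_rot=[[0, 0, 0], [0, 0, 0], [0, 0, 0], [0, 0, 0], [0, 0, 0], [0, 0, 0]])

```text
t: 9.38
position: [0.5768, -0.0549, 0.133]
orientation: [-3.138, -0.002, 1.574]
force: [0.7, -0.4, -1.4]
opening: 0.0378
```

>>> arm_command(jaw=[-0.3, -0.3, -0.3, -0.3, -0.3, -0.3, -0.3], offset=[[0.15, 0, 0], [0.35, 0, 0], [0.55, 0, 0], [0.7, 0, 0], [0.748, 0, 0], [0.748, 0, 0], [0.748, 0, 0]], delta_rot=[[0, 0, 0], [0, 0, 0], [0, 0, 0], [0, 0, 0], [0, 0, 0], [0, 0, 0], [0, 0, 0]])

```text
t: 9.97
position: [0.5759, 0.0565, 0.1322]
orientation: [-3.136, -0.001, 1.575]
force: [-0.7, -0.3, -1.0]
opening: 0.038
```

```bash
python3 - <<'E'
from h import *
s=readout.read_state(); print(s["t"],s["position"],s["orientation"],s["force"],s["opening"])
go(.5794,.0536,.09,1.571)
E
```

```text
9.9667 [0.57593744 0.05650988 0.13219294] [-3.13606318e+00 -1.13526374e-03  1.57456774e+00] [-0.71008367 -0.28164884 -0.97016012] 0.03799246670074572
offset [-0.02, 0.025, 0.281] rot [-0.0018, -0.0004, 0.0011] rows~ 2
```

>>> arm_command(jaw=[-0.3, -0.3, -0.3, -0.3, -0.3, -0.3], offset=[[-0.02, 0.02, 0.1], [-0.02, 0.023, 0.2], [-0.02, 0.023, 0.24], [-0.02, 0.023, 0.24], [-0.02, 0.023, 0.24], [-0.02, 0.023, 0.24]], delta_rot=[[-0.0018, -0.0004, 0.001], [-0.0018, -0.0004, 0.001], [-0.0018, -0.0004, 0.001], [-0.0018, -0.0004, 0.001], [-0.0018, -0.0004, 0.001], [-0.0018, -0.0004, 0.001]])

```text
t: 10.47
position: [0.5796, 0.053, 0.0968]
orientation: [3.141, 0.0, 1.571]
force: [0.2, -0.2, -2.1]
opening: 0.0381
```

```bash
python3 - <<'E'
from h import *
s=readout.read_state(); print(s["t"],s["position"],s["orientation"],s["force"],s["opening"])
go(.5794,.0536,.085,1.571)
c=cam("wrist"); cv2.imwrite("pics/w9.png",cv2.resize(c["image"][110:310,180:380],None,fx=3,fy=3,interpolation=cv2.INTER_CUBIC))
E
```

```text
10.4667 [0.57963095 0.05301296 0.09675206] [3.14085361e+00 1.56821650e-04 1.57084486e+00] [ 0.23483464 -0.17545362 -2.141657  ] 0.038060449709096035
offset [0.004, -0.002, 0.078] rot [0.0002, 0.0, -0.0] rows~ 1
```

View pics/w9.png

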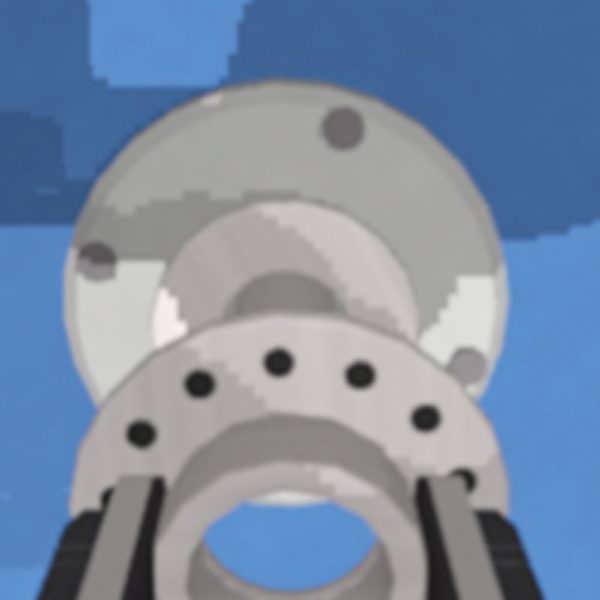

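The plate is hanging level above the head, offset about 0.9 mm to +x of the foot's axis (disc centre column 291, foot 286.5). I'll correct x and lower in felt steps.

>>> arm_command(jaw=[-0.3, -0.3, -0.3, -0.3], offset=[[0.002, -0.006, 0.03], [0.003, -0.007, 0.07], [0.003, -0.007, 0.105], [0.003, -0.007, 0.105]], delta_rot=[[0, 0, 0], [0, 0, 0], [0, 0, 0], [0, 0, 0]])

```text
t: 10.85
position: [0.5778, 0.0537, 0.0799]
orientation: [-3.141, 0.0, 1.571]
force: [-0.5, -0.7, -1.7]
opening: 0.038
```

>>> arm_command(jaw=[-0.3, -0.3, -0.3, -0.3], offset=[[0, 0, 0.01], [0, 0, 0.02], [0, 0, 0.03], [0, 0, 0.03]], delta_rot=[[0, 0, 0], [0, 0, 0], [0, 0, 0], [0, 0, 0]])

```text
t: 11.18
position: [0.5777, 0.0537, 0.0752]
orientation: [-3.141, 0.0, 1.571]
force: [0.1, -0.1, -1.5]
opening: 0.0377
```

>>> arm_command(jaw=[-0.3, -0.3, -0.3, -0.3], offset=[[0, 0, 0.01], [0, 0, 0.02], [0, 0, 0.03], [0, 0, 0.03]], delta_rot=[[0, 0, 0], [0, 0, 0], [0, 0, 0], [0, 0, 0]])

```text
t: 11.52
position: [0.5775, 0.0537, 0.0703]
orientation: [-3.14, 0.0, 1.571]
force: [0.1, -0.4, -2.0]
opening: 0.0381
```

>>> arm_command(jaw=[-0.3, -0.3, -0.3, -0.3, -0.3], offset=[[0, 0.007, 0.01], [-0.001, 0.008, 0.03], [-0.001, 0.008, 0.06], [-0.001, 0.008, 0.08], [-0.001, 0.008, 0.08]], delta_rot=[[0, 0, 0], [0, 0, 0], [0, 0, 0], [0, 0, 0], [0, 0, 0]])

```text
t: 11.93
position: [0.5781, 0.0534, 0.0574]
orientation: [-3.139, 0.0, 1.571]
force: [-0.4, 0.3, -2.3]
opening: 0.0381
```

>>> arm_command(jaw=[-0.3, -0.3, -0.3, -0.3], offset=[[0, 0, 0.007], [0, 0, 0.013], [0, 0, 0.02], [0, 0, 0.02]], delta_rot=[[0, 0, 0], [0, 0, 0], [0, 0, 0], [0, 0, 0]])

```text
t: 12.27
position: [0.578, 0.0534, 0.0543]
orientation: [-3.139, 0.0, 1.571]
force: [0.2, 0.3, -0.9]
opening: 0.0378
```

>>> arm_command(jaw=[-0.3, -0.3, -0.3, -0.3], offset=[[0, 0, 0.007], [0, 0, 0.013], [0, 0, 0.02], [0, 0, 0.02]], delta_rot=[[0, 0, 0], [0, 0, 0], [0, 0, 0], [0, 0, 0]])

```text
t: 12.6
position: [0.5778, 0.0534, 0.0511]
orientation: [-3.138, 0.0, 1.571]
force: [-0.6, 0.3, -1.5]
opening: 0.0381
```

>>> arm_command(jaw=[-0.3, -0.3, -0.3, -0.3], offset=[[0, 0.004, 0.007], [0, 0.005, 0.013], [0, 0.005, 0.02], [0, 0.005, 0.02]], delta_rot=[[-0.001, 0, 0], [-0.001, 0, 0], [-0.001, 0, 0], [-0.001, 0, 0]])

```text
t: 12.93
position: [0.5785, 0.0534, 0.0478]
orientation: [-3.141, 0.001, 1.571]
force: [0.1, -0.8, -0.4]
opening: 0.0379
```

>>> arm_command(jaw=[-0.3, -0.3, -0.3, -0.3], offset=[[0, 0, 0.007], [0, 0.001, 0.013], [0, 0.001, 0.02], [0, 0.001, 0.02]], delta_rot=[[0, 0, 0], [0, 0, 0], [0, 0, 0], [0, 0, 0]])

```text
t: 13.27
position: [0.5785, 0.0534, 0.0446]
orientation: [-3.141, 0.001, 1.571]
force: [0.1, -0.1, -1.7]
opening: 0.0381
```

>>> arm_command(jaw=[-0.3, -0.3, -0.3, -0.3], offset=[[0, 0.001, 0.007], [0, 0.001, 0.013], [0, 0.001, 0.02], [0, 0.001, 0.02]], delta_rot=[[0, 0, 0], [0, 0, 0], [0, 0, 0], [0, 0, 0]])

```text
t: 13.6
position: [0.5784, 0.0534, 0.0413]
orientation: [-3.141, 0.001, 1.571]
force: [-0.7, -0.7, -1.4]
opening: 0.0378
```

The plate is past the cone with no contact force. Going on down to just above the seat.

>>> arm_command(jaw=[-0.3, -0.3, -0.3, -0.3, -0.3], offset=[[0, 0.001, 0.02], [0, 0.001, 0.04], [0, 0.002, 0.06], [0, 0.002, 0.08], [0, 0.002, 0.08]], delta_rot=[[0, 0, 0], [0, 0, 0], [0, 0, 0], [0, 0, 0], [0, 0, 0]])

```text
t: 14.02
position: [0.5783, 0.0534, 0.0286]
orientation: [-3.14, 0.001, 1.571]
force: [-0.3, 0.8, -1.2]
opening: 0.0377
```

>>> arm_command(jaw=[-0.3, -0.3, -0.3, -0.3, -0.3], offset=[[0, 0.001, 0.02], [0, 0.002, 0.035], [0, 0.003, 0.05], [0, 0.003, 0.06], [0, 0.003, 0.06]], delta_rot=[[-0.0005, 0, 0], [-0.0005, 0, 0], [-0.0005, 0, 0], [-0.0005, 0, 0], [-0.0005, 0, 0]])

```text
t: 14.43
position: [0.5785, 0.0533, 0.0192]
orientation: [-3.141, 0.001, 1.571]
force: [0.1, 0.5, -1.4]
opening: 0.0382
```

>>> arm_command(jaw=[-0.3, -0.3, -0.3, -0.3], offset=[[0, 0.001, 0.005], [0, 0.001, 0.01], [0, 0.001, 0.014], [0, 0.001, 0.014]], delta_rot=[[0, 0, 0], [0, 0, 0], [0, 0, 0], [0, 0, 0]])

```text
t: 14.77
position: [0.5786, 0.0533, 0.017]
orientation: [-3.141, 0.001, 1.571]
force: [0.1, -0.6, -1.3]
opening: 0.0378
```

>>> arm_command(jaw=[-0.3, -0.3, -0.3], offset=[[0, 0, 0.005], [0, 0, 0.01], [0, 0, 0.01]], delta_rot=[[0, 0, 0], [0, 0, 0], [0, 0, 0]])

```text
t: 15.02
position: [0.5785, 0.0533, 0.0154]
orientation: [-3.14, 0.001, 1.571]
force: [-0.8, 1.0, -1.0]
opening: 0.0379
```

>>> arm_command(jaw=[-0.3, -0.3, -0.3], offset=[[0, 0, 0.003], [0, 0, 0.006], [0, 0, 0.006]], delta_rot=[[0, 0, 0], [0, 0, 0], [0, 0, 0]])

```text
t: 15.27
position: [0.5786, 0.0533, 0.0149]
orientation: [-3.141, 0.001, 1.571]
force: [-1.9, 0.1, 5.2]
opening: 0.038
```

The plate is on the seat (6–7 N at underside 30 mm). Releasing and rising.

>>> arm_command(jaw=[0.0, 0.2, 0.3, 0.3, 0.3, 0.3], offset=[[0, 0, 0], [0, 0, 0], [0, 0, 0], [0, 0, 0], [0, 0, 0], [0, 0, -0.02]], delta_rot=[[0, 0, 0], [0, 0, 0], [0, 0, 0], [0, 0, 0], [0, 0, 0], [0, 0, 0]])

```text
t: 15.77
position: [0.5782, 0.0532, 0.0175]
orientation: [-3.14, 0.001, 1.571]
force: [0.4, 0.1, 0.2]
opening: 0.0554
```

>>> arm_command(jaw=[0.35, 0.35, 0.35, 0.35, 0.35, 0.35, 0.35], offset=[[0, 0, -0.1], [0, 0, -0.3], [0, 0, -0.55], [0, 0, -0.8], [0, 0, -1], [0, 0, -1], [0, 0, -1]], delta_rot=[[0, 0, 0], [0, 0, 0], [0, 0, 0], [0, 0, 0], [0, 0, 0], [0, 0, 0], [0, 0, 0]])

```text
t: 16.35
position: [0.5798, 0.0535, 0.1698]
orientation: [3.139, 0.0, 1.571]
force: [0.2, -0.3, -0.1]
opening: 0.0573
```

```bash
python3 - <<'E'
from h import *
s=readout.read_state(); print(s["t"],s["position"],s["orientation"],s["force"],s["opening"])
c=cam("wrist"); cv2.imwrite("pics/w10.png",c["image"])
# plate disc: edge points by Canny near the expected disc rim at z=.035
m=cv2.Canny(cv2.GaussianBlur(c["image"],(3,3),0),40,100); vu=np.argwhere(m); uv=vu[:,::-1]
P=onplane(c,uv,.035)[:,:2]; d=np.linalg.norm(P-[.579,.0535],axis=1); I=abs(d-.035)<.004; Q=P[I]
for _ in range(6):
    q,r=circ(Q); e=abs(np.linalg.norm(P-q,axis=1)-r); Q=P[e<.0012]
print("plate rim z35",q,r,len(Q))
go(.594,.145,.2,1.571)
E
```

```text
16.35 [0.57982331 0.05350645 0.16976165] [3.13909407e+00 3.80243974e-04 1.57123293e+00] [ 0.19227267 -0.33563568 -0.05218604] 0.05725744622109178
plate rim z35 [0.57910774 0.05339111] 0.034144543058744384 264
offset [0.61, 0.103, -0.214] rot [-0.0002, 0.0002, 0.0001] rows~ 3
```

The plate rim measures (0.5791, 0.0534), radius 34 mm, on the strainer's axis. Now the spacer.

>>> arm_command(jaw=[0.35, 0.35, 0.35, 0.35, 0.35], offset=[[0.27, 0.02, 0], [0.54, 0.04, 0], [0.81, 0.06, 0], [1, 0.09, 0], [1, 0.09, 0]], delta_rot=[[0, 0, 0], [0, 0, 0], [0, 0, 0], [0, 0, 0], [0, 0, 0]])

```text
t: 16.82
position: [0.5914, 0.2081, 0.1658]
orientation: [-3.139, -0.0, 1.574]
force: [0.2, -0.6, -0.1]
opening: 0.0574
```

>>> arm_command(jaw=[0.35, 0.35, 0.35, 0.35, 0.35], offset=[[0.2, 0, 0.1], [0.365, 0, 0.3], [0.365, 0, 0.46], [0.365, 0, 0.46], [0.365, 0, 0.46]], delta_rot=[[0, 0, 0], [0, 0, 0], [0, 0, 0], [0, 0, 0], [0, 0, 0]])

```text
t: 17.23
position: [0.589, 0.2616, 0.0943]
orientation: [-3.134, 0.002, 1.575]
force: [0.1, -0.0, 1.1]
opening: 0.0578
```

```bash
python3 - <<'E'
from h import *
s=readout.read_state(); print(s["t"],s["position"],s["orientation"],s["opening"]); c=cam("wrist")
k,hs=blob(c,[.593,.2585,.015]); print(len(k))
for z in (0,.03): print("outer",z,circ(onplane(c,k,z)[:,:2]),"min-circle",cv2.minEnclosingCircle(onplane(c,k,z)[:,:2].astype(np.float32)))
# bore top rim (z=30): hull of hole+edges
for h in hs:
    if len(h)>20: print("bore z0",circ(onplane(c,h,0)[:,:2]),"z30",circ(onplane(c,h,.03)[:,:2]))
m=cv2.Canny(cv2.GaussianBlur(c["image"],(3,3),0),40,100); uv=np.argwhere(m)[:,::-1]
P=onplane(c,uv,.03)[:,:2]
for r0 in (.021,.0145):
    d=np.linalg.norm(P-[.593,.2585],axis=1); Q=P[abs(d-r0)<.003]
    for _ in range(6):
        q,r=circ(Q); e=abs(np.linalg.norm(P-q,axis=1)-r); Q=P[e<.0012]
    print("rim z30",r0,q,r,len(Q))
cv2.imwrite("pics/w11.png",c["image"])
E
```

```text
17.2333 [0.5890217  0.26158303 0.09432156] [-3.13374986e+00  2.30429652e-03  1.57485557e+00] 0.05781720302490322
185
outer 0 (array([0.5919123 , 0.25160805]), np.float64(0.025931019481156763)) min-circle ((0.5918086767196655, 0.2519895136356354), 0.028418727219104767)
outer 0.03 (array([0.59176685, 0.26267521]), np.float64(0.022883173031751962)) min-circle ((0.5916754603385925, 0.2630118727684021), 0.02509026974439621)
bore z0 (array([0.59187977, 0.25442596]), np.float64(0.01102549514779473)) z30 (array([0.59173814, 0.26516191]), np.float64(0.009729594835678508))
rim z30 0.021 [0.59186003 0.25927068] 0.02071544534480018 201
rim z30 0.0145 [0.59180351 0.25937466] 0.014365519800803972 146
```

```bash
python3 - <<'E'
from h import *
go(.5918,.2593,.03,1.571)
E
```

```text
offset [-0.016, 0.011, 0.441] rot [-0.0015, 0.0003, 0.001] rows~ 2
```

>>> arm_command(jaw=[0.35, 0.35, 0.35, 0.35, 0.35], offset=[[-0.016, 0.011, 0.15], [-0.016, 0.011, 0.3], [-0.016, 0.011, 0.44], [-0.016, 0.011, 0.44], [-0.016, 0.011, 0.44]], delta_rot=[[-0.002, 0.0003, 0.001], [-0.002, 0.0003, 0.001], [-0.002, 0.0003, 0.001], [-0.002, 0.0003, 0.001], [-0.002, 0.0003, 0.001]])

```text
t: 17.7
position: [0.5921, 0.2585, 0.0309]
orientation: [3.14, 0.0, 1.57]
force: [0.9, 0.2, 0.2]
opening: 0.0572
```

```bash
python3 - <<'E'
from h import *
s=readout.read_state(); print(s["t"],s["position"],s["orientation"],s["opening"])
go(.5918,.2593,-.012,1.571)
E
```

```text
17.7 [0.59206909 0.25847917 0.0308972 ] [3.14046985e+00 2.81124864e-04 1.57003166e+00] 0.05724731904923628
offset [0.006, -0.002, 0.286] rot [0.0004, 0.0001, -0.0003] rows~ 2
```

>>> arm_command(jaw=[0.35, 0.35, 0.35, 0.35, 0.35], offset=[[0.006, 0, 0.1], [0.006, 0, 0.18], [0.006, 0, 0.25], [0.006, 0, 0.286], [0.006, 0, 0.286]], delta_rot=[[0, 0, 0], [0, 0, 0], [0, 0, 0], [0, 0, 0], [0, 0, 0]])

```text
t: 18.12
position: [0.5911, 0.2589, -0.0136]
orientation: [-3.14, 0.001, 1.57]
force: [-0.5, -0.3, -0.4]
opening: 0.0576
```

>>> arm_command(jaw=[0, -0.3, -0.3, -0.3, -0.3, -0.3, -0.3], offset=[[0, 0, 0], [0, 0, 0], [0, 0, 0], [0, 0, 0], [0, 0, 0], [0, 0, 0], [0, 0, 0]], delta_rot=[[0, 0, 0], [0, 0, 0], [0, 0, 0], [0, 0, 0], [0, 0, 0], [0, 0, 0], [0, 0, 0]])

```text
t: 18.7
position: [0.5911, 0.2589, -0.0135]
orientation: [-3.14, 0.001, 1.57]
force: [-0.4, -0.2, -1.2]
opening: 0.0396
```

```bash
python3 - <<'E'
from h import *
s=readout.read_state(); print(s["t"],s["position"],s["orientation"],s["opening"],s["force"])
E
```

```text
18.7 [ 0.59105613  0.25894106 -0.01354255] [-3.14047685e+00  1.20207713e-03  1.57001806e+00] 0.039624498122108366 [-0.41594957 -0.23015592 -1.16413419]
```

>>> arm_command(jaw=[-0.3, -0.3, -0.3, -0.3, -0.3, -0.3, -0.3], offset=[[0, 0, -0.05], [0, 0, -0.2], [0, 0, -0.4], [0, 0, -0.65], [0, 0, -0.9], [0, 0, -1], [0, 0, -1]], delta_rot=[[0, 0, 0], [0, 0, 0], [0, 0, 0], [0, 0, 0], [0, 0, 0], [0, 0, 0], [0, 0, 0]])

```text
t: 19.28
position: [0.594, 0.2603, 0.1421]
orientation: [3.135, -0.002, 1.57]
force: [0.3, 0.0, -0.4]
opening: 0.0396
```

>>> arm_command(jaw=[-0.3, -0.3, -0.3, -0.3, -0.3, -0.3], offset=[[-0.15, 0, 0], [-0.4, 0, 0], [-0.65, -0.02, 0], [-0.9, -0.04, 0], [-1, -0.06, 0], [-1, -0.06, 0]], delta_rot=[[0, 0, 0], [0, 0, 0], [0, 0, 0], [0, 0, 0], [0, 0, 0], [0, 0, 0]])

```text
t: 19.78
position: [0.5835, 0.1071, 0.141]
orientation: [3.137, -0.001, 1.567]
force: [-0.6, 0.7, -0.9]
opening: 0.0398
```

```bash
python3 - <<'E'
from h import *
s=readout.read_state(); print(s["t"],s["position"],s["orientation"],s["opening"],s["force"])
go(.5786,.0530,.105,1.571)
E
```

```text
19.7833 [0.58345942 0.10705726 0.14095016] [ 3.13733688e+00 -9.85882679e-04  1.56703021e+00] 0.03977889265763886 [-0.61940183  0.72357225 -0.94632784]
offset [-0.361, -0.032, 0.239] rot [0.0014, -0.0003, -0.0013] rows~ 2
```

>>> arm_command(jaw=[-0.3, -0.3, -0.3, -0.3, -0.3, -0.3], offset=[[-0.12, 0, 0], [-0.25, -0.02, 0.05], [-0.361, -0.032, 0.15], [-0.361, -0.032, 0.239], [-0.361, -0.032, 0.239], [-0.361, -0.032, 0.239]], delta_rot=[[0.001, 0, -0.001], [0.0014, 0, -0.0013], [0.0014, 0, -0.0013], [0.0014, 0, -0.0013], [0.0014, 0, -0.0013], [0.0014, 0, -0.0013]])

```text
t: 20.28
position: [0.5781, 0.0537, 0.1043]
orientation: [-3.14, -0.001, 1.571]
force: [0.3, -0.3, -0.8]
opening: 0.0397
```

```bash
python3 - <<'E'
from h import *
S=[]
s=readout.read_state(); print(s["t"],s["position"],s["orientation"],s["opening"],s["force"])
go(.5786,.0530,.080,1.571)
c=cam("wrist"); z=s["position"][2]+.0135+.03
m=cv2.Canny(cv2.GaussianBlur(c["image"],(3,3),0),40,100); uv=np.argwhere(m)[:,::-1]
P=onplane(c,uv,z)[:,:2]
for r0 in (.021,.0145):
    d=np.linalg.norm(P-s["position"][:2],axis=1); Q=P[abs(d-r0)<.003]
    for _ in range(6):
        q,r=circ(Q); e=abs(np.linalg.norm(P-q,axis=1)-r); Q=P[e<.001]
    print("held rim - TCP",r0,q-s["position"][:2],r,len(Q))
cv2.imwrite("pics/w12.png",c["image"])
E
```

```text
20.2833 [0.57806285 0.05372045 0.10428213] [-3.13952923e+00 -1.20180887e-03  1.57114259e+00] 0.03970225886888944 [ 0.25804688 -0.29829512 -0.79043076]
offset [-0.005, 0.004, 0.162] rot [-0.0007, -0.0004, 0.0] rows~ 1
held rim - TCP 0.021 [0.00066068 0.00049142] 0.020354056639736825 332
held rim - TCP 0.0145 [0.00066535 0.00056874] 0.014529005393789266 237
```

>>> arm_command(jaw=[-0.3, -0.3, -0.3, -0.3], offset=[[-0.005, 0.003, 0.05], [-0.005, 0.005, 0.1], [-0.005, 0.006, 0.14], [-0.005, 0.006, 0.14]], delta_rot=[[-0.0005, -0.0003, 0], [-0.0005, -0.0003, 0], [-0.0005, -0.0003, 0], [-0.0005, -0.0003, 0]])

```text
t: 20.67
position: [0.5788, 0.0535, 0.0826]
orientation: [-3.141, -0.0, 1.572]
force: [-1.2, 0.2, -1.0]
opening: 0.0403
```

>>> arm_command(jaw=[-0.3, -0.3, -0.3, -0.3], offset=[[0, 0.001, 0.01], [0, 0.001, 0.02], [0, 0.001, 0.03], [0, 0.001, 0.03]], delta_rot=[[0, 0, 0], [0, 0, 0], [0, 0, 0], [0, 0, 0]])

```text
t: 21.0
position: [0.5788, 0.0534, 0.078]
orientation: [-3.141, -0.0, 1.572]
force: [-0.7, -0.1, -1.2]
opening: 0.0396
```

>>> arm_command(jaw=[-0.3, -0.3, -0.3, -0.3], offset=[[0, 0.001, 0.01], [0, 0.001, 0.02], [0, 0.001, 0.03], [0, 0.001, 0.03]], delta_rot=[[0, 0, 0], [0, 0, 0], [0, 0, 0], [0, 0, 0]])

```text
t: 21.33
position: [0.5788, 0.0534, 0.0732]
orientation: [-3.14, -0.0, 1.572]
force: [-0.6, 0.1, -2.1]
opening: 0.0398
```

>>> arm_command(jaw=[-0.3, -0.3, -0.3, -0.3, -0.3], offset=[[-0.003, -0.001, 0.03], [-0.003, -0.001, 0.06], [-0.003, -0.001, 0.08], [-0.003, -0.001, 0.1], [-0.003, -0.001, 0.1]], delta_rot=[[0, 0, 0], [0, 0, 0], [0, 0, 0], [0, 0, 0], [0, 0, 0]])

```text
t: 21.75
position: [0.5781, 0.0529, 0.0573]
orientation: [-3.139, -0.0, 1.572]
force: [0.6, -0.3, -1.1]
opening: 0.0398
```

>>> arm_command(jaw=[-0.3, -0.3, -0.3, -0.3], offset=[[0, 0.001, 0.007], [0, 0.001, 0.013], [0, 0.001, 0.02], [0, 0.001, 0.02]], delta_rot=[[0, 0, 0], [0, 0, 0], [0, 0, 0], [0, 0, 0]])

```text
t: 22.08
position: [0.5782, 0.0529, 0.0542]
orientation: [-3.139, -0.0, 1.572]
force: [-0.6, -0.3, -1.1]
opening: 0.0395
```

>>> arm_command(jaw=[-0.3, -0.3, -0.3, -0.3], offset=[[0, 0.001, 0.007], [0, 0.001, 0.013], [0, 0.001, 0.02], [0, 0.001, 0.02]], delta_rot=[[0, 0, 0], [0, 0, 0], [0, 0, 0], [0, 0, 0]])

```text
t: 22.42
position: [0.5782, 0.0529, 0.051]
orientation: [-3.139, -0.0, 1.572]
force: [0.2, -0.7, -1.4]
opening: 0.0397
```

>>> arm_command(jaw=[-0.3, -0.3, -0.3, -0.3], offset=[[0, 0.001, 0.01], [0, 0.001, 0.02], [0, 0.001, 0.03], [0, 0.001, 0.03]], delta_rot=[[0, 0, 0], [0, 0, 0], [0, 0, 0], [0, 0, 0]])

```text
t: 22.75
position: [0.5781, 0.0529, 0.0461]
orientation: [-3.138, 0.0, 1.572]
force: [-0.1, -0.8, -1.2]
opening: 0.0399
```

Underside near 60 mm with no contact. Now the last few millimetres on to the hub.

>>> arm_command(jaw=[-0.3, -0.3, -0.3, -0.3], offset=[[0, 0.003, 0.01], [0, 0.003, 0.02], [0, 0.003, 0.03], [0, 0.003, 0.03]], delta_rot=[[-0.001, 0, 0], [-0.001, 0, 0], [-0.001, 0, 0], [-0.001, 0, 0]])

```text
t: 23.08
position: [0.5783, 0.0528, 0.0413]
orientation: [-3.141, 0.0, 1.572]
force: [0.9, -0.7, -1.2]
opening: 0.0397
```

>>> arm_command(jaw=[-0.3, -0.3, -0.3], offset=[[0, 0, 0.004], [0, 0, 0.008], [0, 0, 0.008]], delta_rot=[[0, 0, 0], [0, 0, 0], [0, 0, 0]])

```text
t: 23.33
position: [0.5782, 0.0528, 0.0399]
orientation: [-3.14, 0.0, 1.572]
force: [1.1, -0.6, -0.9]
opening: 0.0401
```

>>> arm_command(jaw=[-0.3, -0.3, -0.3], offset=[[0, 0, 0.003], [0, 0, 0.006], [0, 0, 0.006]], delta_rot=[[0, 0, 0], [0, 0, 0], [0, 0, 0]])

```text
t: 23.58
position: [0.5782, 0.0529, 0.039]
orientation: [-3.141, 0.0, 1.572]
force: [-0.6, 0.2, -1.1]
opening: 0.0399
```

>>> arm_command(jaw=[-0.3, -0.3, -0.3], offset=[[0, 0, 0.003], [0, 0, 0.006], [0, 0, 0.006]], delta_rot=[[0, 0, 0], [0, 0, 0], [0, 0, 0]])

```text
t: 23.83
position: [0.5783, 0.0529, 0.0384]
orientation: [-3.141, 0.0, 1.572]
force: [-1.0, -0.3, 3.5]
opening: 0.0395
```

```bash
python3 - <<'E'
from h import *
s=readout.read_state(); print(s["t"],s["position"],s["orientation"],s["opening"],s["force"])
E
```

```text
23.8333 [0.57830524 0.05287592 0.03840613] [-3.14062470e+00  7.74555819e-05  1.57197447e+00] 0.039465010589507896 [-1.04331361 -0.29465259  3.47118049]
```

Spacer contact came at TCP 0.0384 as predicted (lower end 52 mm). Releasing and rising.

>>> arm_command(jaw=[0.0, 0.2, 0.35, 0.35, 0.35, 0.35], offset=[[0, 0, 0], [0, 0, 0], [0, 0, 0], [0, 0, 0], [0, 0, 0], [0, 0, -0.02]], delta_rot=[[0, 0, 0], [0, 0, 0], [0, 0, 0], [0, 0, 0], [0, 0, 0], [0, 0, 0]])

```text
t: 24.33
position: [0.5779, 0.0528, 0.041]
orientation: [-3.14, 0.0, 1.572]
force: [-0.2, -0.2, 0.5]
opening: 0.0576
```

>>> arm_command(jaw=[0.5, 0.5, 0.5, 0.5, 0.5, 0.5, 0.5], offset=[[0, 0, -0.1], [0, 0, -0.3], [0, 0, -0.55], [0, 0, -0.8], [0, 0, -1], [0, 0, -1], [0, 0, -1]], delta_rot=[[0, 0, 0], [0, 0, 0], [0, 0, 0], [0, 0, 0], [0, 0, 0], [0, 0, 0], [0, 0, 0]])

```text
t: 24.92
position: [0.5794, 0.0529, 0.1932]
orientation: [3.139, -0.0, 1.572]
force: [-0.9, 0.3, -0.3]
opening: 0.0642
```

```bash
cat >> h.py <<'E'
def rim(c,z,p0,r0,w=.003,t=.001):
    m=cv2.Canny(cv2.GaussianBlur(c["image"],(3,3),0),40,100); P=onplane(c,np.argwhere(m)[:,::-1],z)[:,:2]
    Q=P[abs(np.linalg.norm(P-p0,axis=1)-r0)<w]
    for _ in range(6):
        q,r=circ(Q); Q=P[abs(np.linalg.norm(P-q,axis=1)-r)<t]
    return q,r,len(Q)
E
python3 - <<'E'
from h import *
s=readout.read_state(); print(s["t"],s["position"],s["orientation"],s["opening"],s["force"])
c=cam("wrist"); cv2.imwrite("pics/w13.png",c["image"])
print("spacer top z82",rim(c,.082,[.579,.0534],.021),"bore",rim(c,.082,[.579,.0534],.0145)); print("plate z35",rim(c,.035,[.579,.0534],.035))
print("bar px",proj(c,[.579,.0534,.092]))
go(.44,.19,.2,1.571)
E
```

```text
24.9167 [0.57944209 0.0529467  0.1931989 ] [ 3.13917287e+00 -1.96724732e-04  1.57196046e+00] 0.06420968871896429 [-0.91712029  0.26968586 -0.25658917]
spacer top z82 (array([0.57878021, 0.05347403]), np.float64(0.020226186183329064), 141) bore (array([0.57875543, 0.05321515]), np.float64(0.014406979567780545), 122)
plate z35 (array([0.5791051, 0.0533733]), np.float64(0.0340957063920641), 216)
bar px [[274.69968593 205.30761353]]
offset [0.915, -0.92, -0.057] rot [-0.0003, 0.0, 0.0003] rows~ 5
```

Spacer top rim measures (0.5788, 0.0533) at z = 82 mm: standing true. Now to the cap.

>>> arm_command(jaw=[0.6, 0.6, 0.6, 0.6, 0.6, 0.6, 0.6], offset=[[0.18, -0.18, 0], [0.36, -0.36, 0], [0.54, -0.54, 0], [0.72, -0.72, 0], [0.9, -0.9, 0], [1, -1, 0], [1, -1, 0]], delta_rot=[[0, 0, 0], [0, 0, 0], [0, 0, 0], [0, 0, 0], [0, 0, 0], [0, 0, 0], [0, 0, 0]])

```text
t: 25.55
position: [0.4239, 0.2042, 0.1897]
orientation: [-3.136, 0.001, 1.574]
force: [0.3, -0.2, 0.1]
opening: 0.0683
```

```bash
python3 - <<'E'
from h import *
s=readout.read_state(); print(s["t"],s["position"],s["orientation"],s["opening"])
c=cam("wrist"); im=c["image"]
k,hs=blob(c,[.417,.21,.015])
for z in (0,.028): print("outer",z,cv2.minAreaRect(onplane(c,k,z)[:,:2].astype(np.float32)))
for h in hs:
    if len(h)>15: print("slot z0",cv2.minAreaRect(onplane(c,h,0)[:,:2].astype(np.float32)),"z6",cv2.minAreaRect(onplane(c,h,.006)[:,:2].astype(np.float32)))
u=proj(c,[.417,.21,.015])[0].astype(int); A=im[u[1]-33:u[1]+33,u[0]-33:u[0]+33]
B=cv2.imread("pics/w13.png")[172:238,242:308]
cv2.imwrite("pics/w14.png",np.hstack([cv2.resize(x,(396,396),interpolation=cv2.INTER_CUBIC) for x in(A,B)])); print(u)
E
```

```text
25.55 [0.42392996 0.20419458 0.18969127] [-3.13639001e+00  9.47588441e-04  1.57447837e+00] 0.06834264917405203
outer 0 ((0.4154282808303833, 0.20473545789718628), (0.05972016602754593, 0.06297598034143448), 0.2525255084037781)
outer 0.028 ((0.41620755195617676, 0.21139545738697052), (0.054952431470155716, 0.057948384433984756), 0.25280696153640747)
slot z0 ((0.41588106751441956, 0.20927652716636658), (0.02709498442709446, 0.010589736513793468), 0.22839602828025818) z6 ((0.41604024171829224, 0.21062587201595306), (0.026631521061062813, 0.01040856633335352), 0.2290419638156891)
[269 177]
```

View pics/w14.png

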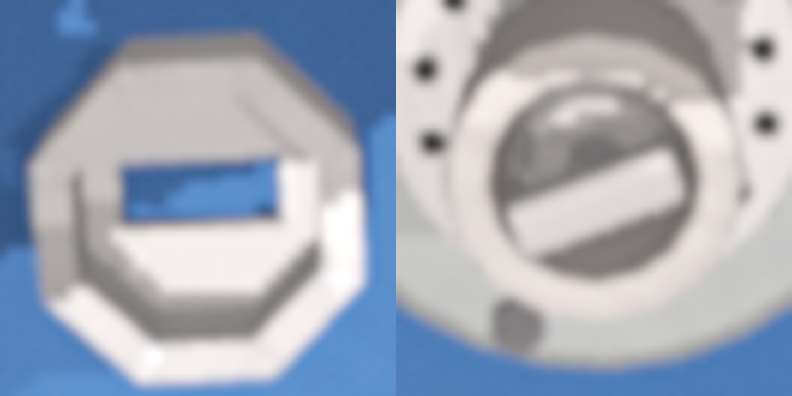

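Left: the cap's slot runs from (122,170) to (277,158), about 3–4° anticlockwise of world x. Right: the bar's top face, corners (510,208), (670,150), (686,195), (530,255), is inside the upright spacer at about 20°. I'll work out both angles.

```bash
cat > slot.py <<'E'
from h import *
def slot(c,p):
    k,hs=blob(c,[*p,.015]); h=max(hs,key=len); q=onplane(c,h,0)[:,:2]; q6=onplane(c,h,.006)[:,:2]
    m=cv2.moments(((q-q.mean(0))*1e5).astype(np.int32).reshape(-1,1,2)); a=.5*np.degrees(np.arctan2(2*m["mu11"],m["mu20"]-m["mu02"]))
    ctr=(q.min(0)+q.max(0)+q6.min(0)+q6.max(0))/4
    return ctr,a,np.ptp(q,axis=0)
E
python3 - <<'E'
from slot import *
s=readout.read_state()
c=cam("wrist"); print("slot",slot(c,[.416,.21]))
d=dict(c); T=np.eye(4);T[:3,:3]=R.from_euler('xyz',[3.1402,0,1.572]).as_matrix();T[:3,3]=[.57944,.05295,.1932]; d["extrinsics"]=T@np.array(c["tool_from_camera"])
cor=np.array([(510,208),(670,150),(686,195),(530,255)],float); uv=np.c_[242+(cor[:,0]-396)/6,172+cor[:,1]/6]
B=onplane(d,uv,.092)[:,:2]; print(B.mean(0),np.degrees(np.arctan2(*(B[1]-B[0]+B[2]-B[3])[::-1])),[round(np.linalg.norm(B[i]-B[(i+1)%4]),4) for i in range(4)])
go(.416,.21,.06,1.571+np.radians(3.3))
E
```

```text
slot (array([0.41583983, 0.21000776]), np.float64(1.8642349709247428), array([0.02707367, 0.01066442]))
[0.579753   0.05304923] 21.391246492273343 [np.float64(0.0227), np.float64(0.0066), np.float64(0.0225), np.float64(0.0071)]
offset [0.05, -0.07, 0.868] rot [-0.0009, 0.0004, -0.0174] rows~ 4
```

>>> arm_command(jaw=[0.6, 0.6, 0.6, 0.6, 0.6, 0.6, 0.6], offset=[[0.05, -0.05, 0.2], [0.05, -0.06, 0.45], [0.05, -0.06, 0.7], [0.05, -0.06, 0.86], [0.05, -0.06, 0.86], [0.05, -0.06, 0.86], [0.05, -0.06, 0.86]], delta_rot=[[-0.001, 0.0004, -0.0145], [-0.001, 0.0004, -0.0145], [-0.001, 0.0004, -0.0145], [-0.001, 0.0004, -0.0145], [-0.001, 0.0004, -0.0145], [-0.001, 0.0004, -0.0145], [-0.001, 0.0004, -0.0145]])

```text
t: 26.23
position: [0.4185, 0.2099, 0.062]
orientation: [3.141, -0.0, 1.619]
force: [-0.3, 0.4, 0.2]
opening: 0.0683
```

```bash
python3 - <<'E'
from slot import *
s=readout.read_state(); print(s["t"],s["position"],s["orientation"],s["opening"])
c=cam("wrist"); print("slot",slot(c,[.416,.21])); cv2.imwrite("pics/w15.png",c["image"])
go(.416,.21,-.012,1.618)
E
```

```text
26.2333 [0.41849024 0.2099249  0.0620017 ] [ 3.14076092e+00 -2.27665306e-04  1.61876070e+00] 0.0682911359884877
slot (array([0.4158975 , 0.20948519]), np.float64(3.7820071893500242), array([0.02728295, 0.01006213]))
offset [-0.001, -0.02, 0.497] rot [0.0007, -0.0003, 0.0003] rows~ 2
```

>>> arm_command(jaw=[0.6, 0.6, 0.6, 0.6, 0.6, 0.6], offset=[[-0.004, -0.024, 0.15], [-0.004, -0.02, 0.3], [-0.004, -0.02, 0.42], [-0.004, -0.02, 0.5], [-0.004, -0.02, 0.5], [-0.004, -0.02, 0.5]], delta_rot=[[0, 0, -0.003], [0, 0, -0.003], [0, 0, -0.003], [0, 0, -0.003], [0, 0, -0.003], [0, 0, -0.003]])

```text
t: 26.78
position: [0.4169, 0.2099, -0.0115]
orientation: [3.138, -0.001, 1.628]
force: [-0.1, -0.3, 0.4]
opening: 0.0686
```

>>> arm_command(jaw=[0.3, 0.1, 0, 0, 0, 0, 0, 0], offset=[[0, 0, 0], [0, 0, 0], [0, 0, 0], [0, 0, 0], [0, 0, 0], [0, 0, 0], [0, 0, 0], [0, 0, 0]], delta_rot=[[0, 0, 0], [0, 0, 0], [0, 0, 0], [0, 0, 0], [0, 0, 0], [0, 0, 0], [0, 0, 0], [0, 0, 0]])

```text
t: 27.45
position: [0.4182, 0.2104, -0.0095]
orientation: [3.136, -0.002, 1.628]
force: [-1.0, -1.3, 11.8]
opening: 0.0507
```

```bash
python3 - <<'E'
from slot import *
s=readout.read_state(); print(s["t"],s["position"],s["orientation"],s["opening"],s["force"])
c=cam("wrist"); print("slot",slot(c,[.416,.21])); cv2.imwrite("pics/w16.png",c["image"])
E
```

```text
27.45 [ 0.41817734  0.21040909 -0.00951598] [ 3.13562813e+00 -2.36176005e-03  1.62818514e+00] 0.05074597550547773 [-1.02051909 -1.2606161  11.76874702]
slot (array([0.42203189, 0.15412606]), np.float64(2.8341031728777337), array([0.07887069, 0.05494002]))
```

Gripped: the opening stopped at about 51 mm, which allowing for the ~2 mm reading bias seen so far means a 52 mm hold. Lifting, then checking the hold.

>>> arm_command(jaw=[0, 0, 0, 0, 0, 0, 0, 0], offset=[[0, 0, -0.03], [0, 0, -0.15], [0, 0, -0.35], [0, 0, -0.6], [0, 0, -0.85], [0, 0, -1], [0, 0, -1], [0, 0, -1]], delta_rot=[[0, 0, 0], [0, 0, 0], [0, 0, 0], [0, 0, 0], [0, 0, 0], [0, 0, 0], [0, 0, 0], [0, 0, 0]])

```text
t: 28.17
position: [0.4184, 0.2105, 0.1425]
orientation: [3.131, -0.004, 1.628]
force: [-0.1, 0.5, -2.8]
opening: 0.0507
```

```bash
python3 - <<'E'
from slot import *
s=readout.read_state(); print(s["t"],s["position"],s["orientation"],s["opening"],s["force"])
W=[[*s["position"],s["orientation"][2]],[.52,.115,.145,1.78],[.5786,.0530,.145,1.92]]
go(*W[1]); go(*W[2],frm=W[1])
E
```

```text
28.1667 [0.41835529 0.21052658 0.14253008] [ 3.13140044 -0.00416676  1.62823568] 0.05068488114216917 [-0.05252064  0.46297361 -2.75373775]
offset [-0.675, 0.64, -0.013] rot [0.0033, -0.0011, -0.0483] rows~ 4
offset [-0.485, 0.296, 0.0] rot [0.0, 0.0, -0.0446] rows~ 3
```

>>> arm_command(jaw=[0, 0, 0, 0, 0, 0, 0, 0], offset=[[-0.07, 0.07, 0], [-0.2, 0.19, 0], [-0.35, 0.33, 0], [-0.5, 0.47, 0], [-0.63, 0.6, 0], [-0.675, 0.64, 0], [-0.675, 0.64, 0], [-0.675, 0.64, 0]], delta_rot=[[0.001, 0, -0.01], [0.002, 0, -0.02], [0.003, -0.001, -0.03], [0.003, -0.001, -0.04], [0.003, -0.001, -0.048], [0.003, -0.001, -0.048], [0.003, -0.001, -0.048], [0.003, -0.001, -0.048]])

```text
t: 28.83
position: [0.5188, 0.1146, 0.1418]
orientation: [-3.14, -0.0, 1.777]
force: [-0.3, 0.6, -1.6]
opening: 0.0507
```

>>> arm_command(jaw=[0, 0, 0, 0, 0, 0, 0], offset=[[-0.07, 0.05, 0], [-0.2, 0.12, 0], [-0.35, 0.2, 0], [-0.45, 0.27, 0], [-0.485, 0.296, 0], [-0.485, 0.296, 0], [-0.485, 0.296, 0]], delta_rot=[[0, 0, -0.01], [0, 0, -0.02], [0, 0, -0.03], [0, 0, -0.04], [0, 0, -0.0446], [0, 0, -0.0446], [0, 0, -0.0446]])

```text
t: 29.42
position: [0.5759, 0.0534, 0.1411]
orientation: [-3.138, -0.002, 1.917]
force: [-1.0, -0.1, -0.9]
opening: 0.0511
```

```bash
python3 - <<'E'
from slot import *
s=readout.read_state(); print(s["t"],s["position"],s["orientation"],s["opening"],s["force"])
c=cam("wrist"); im=c["image"]; cv2.imwrite("pics/w17.png",im)
go(.5786,.0530,.105,1.920)
p=proj(c,s["position"]+[0,0,.0095])[0]; print("cap underside px",p, "head",proj(c,[.579,.0534,.092]))
E
```

```text
29.4167 [0.57585663 0.05343729 0.1410918 ] [-3.13846039e+00 -1.60169589e-03  1.91651981e+00] 0.05105208993417597 [-0.99585726 -0.08338348 -0.87868236]
offset [-0.01, 0.018, 0.241] rot [-0.001, -0.0005, -0.0009] rows~ 1
cap underside px [275.38617005 273.31753434] head [[280.38634646 231.37674884]]
```

>>> arm_command(jaw=[0, 0, 0, 0, 0, 0], offset=[[-0.006, 0.01, 0.08], [-0.006, 0.018, 0.16], [-0.006, 0.018, 0.24], [-0.006, 0.018, 0.28], [-0.006, 0.018, 0.28], [-0.006, 0.018, 0.28]], delta_rot=[[-0.001, -0.0005, -0.001], [-0.001, -0.0005, -0.001], [-0.001, -0.0005, -0.001], [-0.001, -0.0005, -0.001], [-0.001, -0.0005, -0.001], [-0.001, -0.0005, -0.001]])

```text
t: 29.97
position: [0.5779, 0.0538, 0.0986]
orientation: [-3.14, -0.0, 1.92]
force: [0.3, -0.3, -0.9]
opening: 0.0504
```

```bash
python3 - <<'E'
from slot import *
s=readout.read_state(); print(s["t"],s["position"],s["orientation"],s["opening"],s["force"])
c=cam("wrist"); im=c["image"].copy(); cv2.imwrite("pics/w18raw.png",im)
go(.5786,.0538,.0825,1.920)
u=proj(c,s["position"]+[0,0,.0155])[0].astype(int)
z0=s["position"][2]+.0095; M=R.from_euler('xyz',s["orientation"]).as_matrix()
big=cv2.resize(im[u[1]-65:u[1]+65,u[0]-80:u[0]+80],None,fx=5,fy=5,interpolation=cv2.INTER_CUBIC)
def dr(P,col):
    q=((proj(c,P)-(u-[80,65])+.5)*5-.5).astype(int); cv2.polylines(big,[q.reshape(-1,1,2)],True,col,1)
# expected slot outline (top of floor) about the TCP axis, and bar outline as measured
ctr=s["position"]; rec=np.array([(-.006,-.014),(-.006,.014),(.006,.014),(.006,-.014)])
dr(np.array([[*(ctr[:2]+(M[:2,:2]@r)),z0+.006] for r in rec]),(0,0,255))
print("corner ref",u,z0)
cv2.imwrite("pics/w18.png",big)
E
```

```text
29.9667 [0.57791141 0.05380766 0.09861522] [-3.14033274e+00 -3.68743835e-04  1.92014439e+00] 0.05038741604499985 [ 0.31993227 -0.3364408  -0.92339286]
offset [-0.0, 0.001, 0.111] rot [-0.0001, -0.0, 0.0001] rows~ 1
corner ref [275 279] 0.10811521977447129
```

View pics/w18.png

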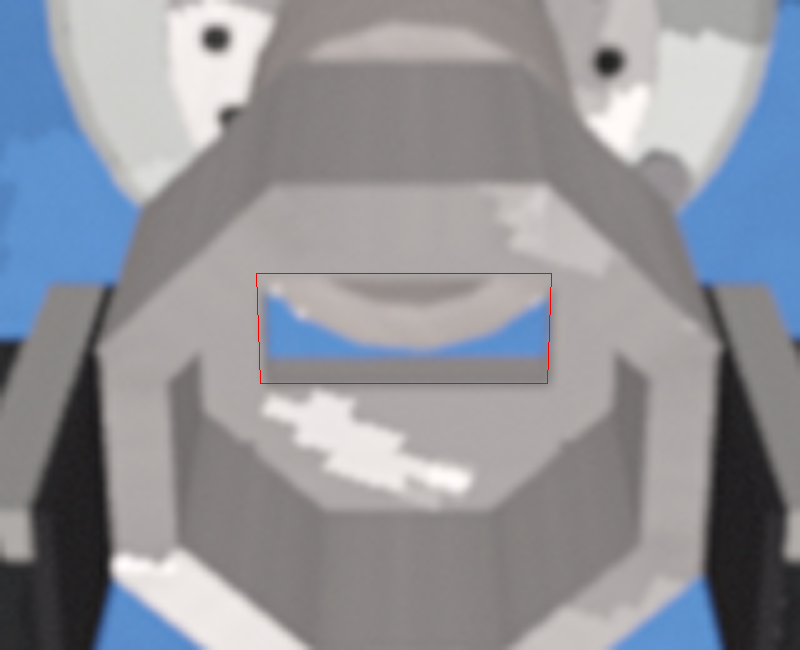

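The crop shows the slot level with the tool axes, spanning columns 268–548 against the expected box 257–551, so the cap is held within 0.5 mm of the tool axis. Lowering to feel for the bar.

>>> arm_command(jaw=[0, 0, 0, 0, 0], offset=[[-0.005, 0.005, 0.03], [-0.005, 0.006, 0.06], [-0.005, 0.006, 0.085], [-0.005, 0.006, 0.085], [-0.005, 0.006, 0.085]], delta_rot=[[0, 0, 0], [0, 0, 0], [0, 0, 0], [0, 0, 0], [0, 0, 0]])

```text
t: 30.43
position: [0.5793, 0.0533, 0.0861]
orientation: [-3.141, -0.0, 1.92]
force: [0.3, 0.7, -1.2]
opening: 0.0505
```

>>> arm_command(jaw=[0, 0, 0, 0], offset=[[0, 0, 0.004], [0, 0, 0.008], [0, 0, 0.011], [0, 0, 0.011]], delta_rot=[[0, 0, 0], [0, 0, 0], [0, 0, 0], [0, 0, 0]])

```text
t: 30.77
position: [0.5793, 0.0533, 0.0845]
orientation: [-3.141, -0.0, 1.92]
force: [-0.4, 0.3, -1.8]
opening: 0.0503
```

>>> arm_command(jaw=[0, 0, 0], offset=[[0, 0, 0.003], [0, 0, 0.006], [0, 0, 0.006]], delta_rot=[[0, 0, 0], [0, 0, 0], [0, 0, 0]])

```text
t: 31.02
position: [0.5792, 0.0533, 0.0835]
orientation: [-3.141, -0.0, 1.92]
force: [0.4, -0.1, -1.6]
opening: 0.0503
```

```bash
python3 - <<'E'
from h import *
s=readout.read_state(); print(s["t"],s["position"],s["orientation"],s["opening"],s["force"],s["wrist_torque"])
go(.5788,.0534,.080,1.920)
E
```

```text
31.0167 [0.57924352 0.05329169 0.08352728] [-3.14076705e+00 -2.02430091e-04  1.92007638e+00] 0.050261904746675655 [ 0.35329462 -0.09248455 -1.60122733] [0.02940827 0.0101996  0.05121565]
offset [0.002, -0.003, 0.024] rot [-0.0003, -0.0001, 0.0] rows~ 1
```

>>> arm_command(jaw=[0, 0, 0], offset=[[0.001, -0.002, 0.003], [0.001, -0.002, 0.006], [0.001, -0.002, 0.007]], delta_rot=[[0, 0, 0], [0, 0, 0], [0, 0, 0]])

```text
t: 31.27
position: [0.5789, 0.0533, 0.0824]
orientation: [-3.141, -0.0, 1.92]
force: [-0.0, -0.2, -1.5]
opening: 0.0505
```

>>> arm_command(jaw=[0, 0, 0], offset=[[0, 0, 0.003], [0, 0, 0.006], [0, 0, 0.007]], delta_rot=[[0, 0, 0], [0, 0, 0], [0, 0, 0]])

```text
t: 31.52
position: [0.5788, 0.0534, 0.0812]
orientation: [-3.141, -0.0, 1.92]
force: [0.4, -0.2, -2.1]
opening: 0.0507
```

>>> arm_command(jaw=[0, 0, 0], offset=[[0, 0, 0.003], [0, 0, 0.006], [0, 0, 0.007]], delta_rot=[[0, 0, 0], [0, 0, 0], [0, 0, 0]])

```text
t: 31.77
position: [0.5788, 0.0533, 0.0801]
orientation: [-3.14, -0.0, 1.92]
force: [0.0, -0.5, -1.3]
opening: 0.0507
```

>>> arm_command(jaw=[0, 0, 0], offset=[[0, 0, 0.003], [0, 0, 0.006], [0, 0, 0.008]], delta_rot=[[0, 0, 0], [0, 0, 0], [0, 0, 0]])

```text
t: 32.02
position: [0.5787, 0.0533, 0.0789]
orientation: [-3.14, -0.0, 1.92]
force: [-0.2, 0.5, -1.7]
opening: 0.0506
```

>>> arm_command(jaw=[0, 0, 0], offset=[[0, 0, 0.003], [0, 0, 0.006], [0, 0, 0.008]], delta_rot=[[0, 0, 0], [0, 0, 0], [0, 0, 0]])

```text
t: 32.27
position: [0.5787, 0.0534, 0.0776]
orientation: [-3.14, -0.0, 1.92]
force: [0.2, 0.3, -2.1]
opening: 0.0507
```

>>> arm_command(jaw=[0, 0, 0], offset=[[0, 0, 0.003], [0, 0, 0.006], [0, 0, 0.008]], delta_rot=[[0, 0, 0], [0, 0, 0], [0, 0, 0]])

```text
t: 32.52
position: [0.5787, 0.0533, 0.0763]
orientation: [-3.14, -0.0, 1.92]
force: [0.4, 0.2, -1.6]
opening: 0.0507
```

>>> arm_command(jaw=[0, 0, 0], offset=[[0, 0, 0.003], [0, 0, 0.006], [0, 0, 0.008]], delta_rot=[[0, 0, 0], [0, 0, 0], [0, 0, 0]])

```text
t: 32.77
position: [0.5786, 0.0533, 0.075]
orientation: [-3.14, -0.0, 1.92]
force: [0.2, 0.5, -1.5]
opening: 0.0507
```

>>> arm_command(jaw=[0, 0, 0], offset=[[0, 0, 0.003], [0, 0, 0.006], [0, 0, 0.008]], delta_rot=[[0, 0, 0], [0, 0, 0], [0, 0, 0]])

```text
t: 33.02
position: [0.5787, 0.0533, 0.0738]
orientation: [-3.14, -0.0, 1.92]
force: [-0.1, -0.2, -0.9]
opening: 0.0504
```

The slot has passed over the bar (underside about 83 mm, no force). Now pressing gently on to the spacer.

>>> arm_command(jaw=[0, 0, 0], offset=[[0, 0, 0.003], [0, 0, 0.006], [0, 0, 0.008]], delta_rot=[[0, 0, 0], [0, 0, 0], [0, 0, 0]])

```text
t: 33.27
position: [0.5788, 0.0533, 0.0726]
orientation: [-3.14, -0.0, 1.92]
force: [-0.6, 0.2, 1.5]
opening: 0.0506
```

>>> arm_command(jaw=[0, 0, 0], offset=[[0, 0, 0.003], [0, 0, 0.006], [0, 0, 0.008]], delta_rot=[[0, 0, 0], [0, 0, 0], [0, 0, 0]])

```text
t: 33.52
position: [0.5789, 0.0534, 0.0718]
orientation: [-3.141, -0.0, 1.92]
force: [-1.1, 0.2, 4.3]
opening: 0.0506
```

>>> arm_command(jaw=[0, 0, 0], offset=[[0, 0, 0.003], [0, 0, 0.006], [0, 0, 0.008]], delta_rot=[[0, 0, 0], [0, 0, 0], [0, 0, 0]])

```text
t: 33.77
position: [0.5789, 0.0534, 0.0707]
orientation: [-3.141, -0.0, 1.92]
force: [-2.8, 0.4, 5.0]
opening: 0.0505
```

>>> arm_command(jaw=[0, 0, 0], offset=[[0, 0, 0.003], [0, 0, 0.006], [0, 0, 0.009]], delta_rot=[[0, 0, 0], [0, 0, 0], [0, 0, 0]])

```text
t: 34.02
position: [0.5789, 0.0534, 0.0694]
orientation: [-3.141, -0.0, 1.92]
force: [-2.7, -0.8, 5.2]
opening: 0.0507
```

>>> arm_command(jaw=[0, 0, 0], offset=[[0, 0, 0.003], [0, 0, 0.006], [0, 0, 0.009]], delta_rot=[[0, 0, 0], [0, 0, 0], [0, 0, 0]])

```text
t: 34.27
position: [0.579, 0.0534, 0.0684]
orientation: [-3.141, -0.0, 1.92]
force: [-3.5, 0.3, 7.3]
opening: 0.0506
```

>>> arm_command(jaw=[0, 0, 0], offset=[[0, 0, 0.003], [0, 0, 0.006], [0, 0, 0.009]], delta_rot=[[0, 0, 0], [0, 0, 0], [0, 0, 0]])

```text
t: 34.52
position: [0.579, 0.0534, 0.0673]
orientation: [-3.141, -0.0, 1.92]
force: [-3.4, 0.1, 8.8]
opening: 0.0508
```

```bash
python3 - <<'E'
from h import *
s=readout.read_state(); print(s["t"],s["position"],s["orientation"],s["opening"],s["force"],s["wrist_torque"])
E
```

```text
34.5167 [0.57900367 0.0534022  0.0673371 ] [-3.14112166e+00 -2.20922235e-04  1.91997708e+00] 0.05081279473600058 [-3.44611695  0.13225198  8.81356158] [-0.01820227  0.51393653 -0.01226136]
```

Pressed to about 76.6 mm at 9 N. Turning the cap: first 20° as a check, then the rest.

>>> arm_command(jaw=[0, 0, 0, 0, 0, 0, 0], offset=[[0, -0.002, 0.001], [0, -0.003, 0.001], [0, -0.003, 0.001], [0, -0.003, 0.001], [0, -0.003, 0.001], [0, -0.003, 0.001], [0, -0.003, 0.001]], delta_rot=[[0, 0, 0.02], [0, 0, 0.04], [0, 0, 0.06], [0, 0, 0.08], [0, 0, 0.1], [0, 0, 0.11], [0, 0, 0.11]])

```text
t: 35.1
position: [0.5798, 0.0534, 0.068]
orientation: [3.14, -0.0, 1.572]
force: [-0.9, -0.2, 8.8]
opening: 0.0504
```

```bash
python3 - <<'E'
from h import *
s=readout.read_state(); print(s["t"],s["position"],s["orientation"],s["opening"],s["force"],s["wrist_torque"])
go(.5789,.0534,.0672,1.92-np.radians(70))
E
```

```text
35.1 [0.57981065 0.05340238 0.06796111] [ 3.13962020e+00 -3.18517596e-04  1.57227332e+00] 0.050442119761334725 [-0.90167348 -0.18945709  8.75488199] [ 0.13305026 -0.04913248 -0.00681909]
offset [-0.0, -0.006, 0.005] rot [0.0005, -0.0004, 0.2782] rows~ 7
```

>>> arm_command(jaw=[0, 0, 0, 0, 0, 0, 0, 0, 0, 0, 0, 0, 0], offset=[[0, -0.003, 0.003], [0, -0.005, 0.005], [0, -0.006, 0.006], [0, -0.006, 0.006], [0, -0.006, 0.006], [0, -0.006, 0.006], [0, -0.006, 0.006], [0, -0.006, 0.006], [0, -0.006, 0.006], [0, -0.006, 0.006], [0, -0.006, 0.006], [0, -0.006, 0.006], [0, -0.006, 0.006]], delta_rot=[[0, 0, 0.02], [0, 0, 0.045], [0, 0, 0.07], [0, 0, 0.095], [0, 0, 0.12], [0, 0, 0.145], [0, 0, 0.17], [0, 0, 0.195], [0, 0, 0.22], [0, 0, 0.245], [0, 0, 0.27], [0, 0, 0.285], [0, 0, 0.285]])

```text
t: 36.18
position: [0.5804, 0.0535, 0.0679]
orientation: [3.139, -0.004, 0.674]
force: [0.0, 0.5, 7.6]
opening: 0.0507
```

```bash
python3 - <<'E'
from h import *
s=readout.read_state(); print(s["t"],s["position"],s["orientation"],s["opening"],s["force"],s["wrist_torque"])
E
```

```text
36.1833 [0.58037176 0.05350855 0.06788945] [ 3.13890262 -0.00411062  0.67392023] 0.050694967993140175 [0.03877164 0.53222212 7.59151533] [-0.10078484 -0.09240641 -0.06575932]
```

Turned 71° with no rise in torque. I'll centre it by about 1.5 mm, let it up under the bar, then release.

>>> arm_command(jaw=[0, 0, 0, 0], offset=[[-0.003, -0.003, 0], [-0.006, -0.006, -0.001], [-0.007, -0.007, -0.003], [-0.007, -0.007, -0.005]], delta_rot=[[0.0007, 0.001, 0], [0.0007, 0.001, 0], [0.0007, 0.001, 0], [0.0007, 0.001, 0]])

```text
t: 36.52
position: [0.5803, 0.0536, 0.0687]
orientation: [3.139, -0.009, 0.674]
force: [6.4, -1.0, -4.2]
opening: 0.0503
```

>>> arm_command(jaw=[0.25, 0.35, 0.45, 0.5, 0.5, 0.5], offset=[[0, 0, 0], [0, 0, 0], [0, 0, 0], [0, 0, 0], [0, 0, 0], [0, 0, 0]], delta_rot=[[0, 0, 0], [0, 0, 0], [0, 0, 0], [0, 0, 0], [0, 0, 0], [0, 0, 0]])

```text
t: 37.02
position: [0.5801, 0.0536, 0.0686]
orientation: [3.14, -0.009, 0.674]
force: [-0.5, 0.7, -0.6]
opening: 0.0643
```

>>> arm_command(jaw=[0.5, 0.5, 0.5, 0.5, 0.5, 0.5, 0.5], offset=[[0, 0, -0.05], [0, 0, -0.15], [0, 0, -0.35], [0, 0, -0.6], [0, 0, -0.8], [0, 0, -0.8], [0, 0, -0.8]], delta_rot=[[0, 0, 0], [0, 0, 0], [0, 0, 0], [0, 0, 0], [0, 0, 0], [0, 0, 0], [0, 0, 0]])

```text
t: 37.6
position: [0.5804, 0.0533, 0.1912]
orientation: [3.137, -0.013, 0.674]
force: [0.4, 0.1, -1.0]
opening: 0.064
```

```bash
python3 - <<'E'
from slot import *
s=readout.read_state(); print(s["t"],s["position"],s["orientation"],s["opening"],s["force"])
c=cam("wrist"); cv2.imwrite("pics/w20.png",c["image"])
print("plate rim z31",rim(c,.031,[.579,.0534],.035))
# cap outer rim at z=.106: edges within the octagon band -> minAreaRect of rim edge points
m=cv2.Canny(cv2.GaussianBlur(c["image"],(3,3),0),40,100); P=onplane(c,np.argwhere(m)[:,::-1],.106)[:,:2]
th=np.arctan2(P[:,1]-.0534,P[:,0]-.579); d=np.linalg.norm(P-[.579,.0534],axis=1)
best=[]
for z in (.100,.106,.110):
    P=onplane(c,np.argwhere(m)[:,::-1],z)[:,:2]; d=np.linalg.norm(P-[.579,.0534],axis=1); Q=P[(d>.024)&(d<.0305)]; r=cv2.minAreaRect(Q.astype(np.float32)); print(z,len(Q),circ(Q),r)
t=cam("top"); cv2.imwrite("pics/t20.png",t["image"]); sd=cam("side"); cv2.imwrite("pics/s20.png",sd["image"])
a,b=cv2.imread("pics/top0.png"),t["image"]
for nm,(u,v) in dict(soap_a=(348,260),soap_b=(158,223),jar=(328,157),bowl=(258,147),bottle=(421,168),spat=(415,245),brush=(147,307)).items():
    print(nm,round(float(np.mean(cv2.absdiff(a,b)[v-12:v+12,u-12:u+12])),1),end=" ")
E
```

```text
37.6 [0.58041637 0.05325921 0.19118544] [ 3.13697787 -0.01286373  0.67417804] 0.0639658197949889 [ 0.41712811  0.0892817  -1.00134328]
plate rim z31 (array([0.57907868, 0.05309267]), np.float64(0.03437812352917876), 181)
0.1 340 (array([0.57896346, 0.05267817]), np.float64(0.028101208867250795)) ((0.5783746242523193, 0.0531345009803772), (0.056108731776475906, 0.05943511053919792), 36.40542984008789)
0.106 331 (array([0.58021853, 0.05376136]), np.float64(0.027409155394677847)) ((0.5816159844398499, 0.05462407320737839), (0.05739341676235199, 0.055483341217041016), 83.4456558227539)
0.11 292 (array([0.58071759, 0.0543437 ]), np.float64(0.02709530671833402)) ((0.5824604630470276, 0.05520114675164223), (0.05594444274902344, 0.05389557033777237), 83.25250244140625)
soap_a 13.9 soap_b 21.7 jar 16.7 bowl 31.2 bottle 16.0 spat 13.4 brush 21.8
```

The lift met the bar (force went from +7.6 N to −4.2 N), so the cap is held. Its rim fits the octagon's mean radius of 27.4 mm at z = 106 mm, i.e. underside 78 mm, centre about 1 mm off the axis. One last bystander check, then I'll hand in.

```bash
python3 - <<'E'
from h import *
from cell import workorder
def rects(im):
    cs,_=cv2.findContours(nonblue(im),cv2.RETR_EXTERNAL,cv2.CHAIN_APPROX_NONE)
    return np.array([cv2.minAreaRect(k)[0] for k in cs if 100<cv2.contourArea(k)<2500])
for a,b in(("top0","t20"),("side0","s20")):
    A,B=rects(cv2.imread(f"pics/{a}.png")),rects(cv2.imread(f"pics/{b}.png"))
    for p in A:
        d=np.linalg.norm(B-p,axis=1).min(); print(a,np.round(p),round(d,1))
s=readout.read_state(); print(s["t"],s["force"])
print(workorder.finish_job())
E
```

```text
top0 [ 20. 386.] 150.4
top0 [ 18. 328.] 131.0
top0 [147. 307.] 0.3
top0 [208. 259.] 61.8
top0 [349. 260.] 0.1
top0 [158. 223.] 0.0
top0 [415. 246.] 0.0
top0 [357. 203.] 54.0
top0 [192. 197.] 43.1
top0 [266. 202.] 76.7
top0 [421. 168.] 0.0
top0 [328. 158.] 0.0
top0 [258. 146.] 70.9
side0 [307. 345.] 0.0
side0 [381. 303.] 0.0
side0 [266. 287.] 0.0
side0 [323. 280.] 48.6
side0 [349. 239.] 0.0
side0 [290. 215.] 5.8
side0 [227. 194.] 37.8
side0 [330. 192.] 0.0
side0 [271. 170.] 29.7
side0 [180. 173.] 0.0
side0 [243. 159.] 0.0
side0 [248. 112.] 48.1
37.75 [0.13013971 0.07584112 0.64832944]
the job is handed in; nothing more can be done
None
```

I put the plate, spacer and clamp cap back on the post in that order and handed the job in at about 38 s; no verdict was given. The bar lay about 20° from world x. The cap's slot passed over it without contact. I then pressed the stack down with about 9 N, turned the cap 71° and let go.

- **Seating:** the plate and the spacer landed at the expected heights, within about 0.5 mm of the post's axis. The last plate measurement was the same, but I did not re-measure the spacer after the cap went on.
- **Lock:** when I raised the cap after turning it, it caught under the bar (force went from +7.6 N to −4.2 N). Its rim then fitted best for an underside at about 78 mm, about 1 mm off the axis. That rim fit was rough, because the cap is eight-sided and I fitted a circle.
- **Forces:** the highest reading near the strainer was about 9 N; they are only reported at the end of each move. The gripper read about 12 N on the bench parts while closing on the plate and the cap.
- **Bystanders:** all seven stayed where they were (within 0.3 pixel). In the last top view the arm hid the bowl, and the side view showed it had not moved.
- **Fingertips:** in my measurements they stood about 20 mm behind the reported TCP, not 11 mm ahead as stated. My first grasp closed above the plate without moving it, and I corrected the grip heights by feel after that.

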